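Latch the drying chamber's door tight

TASK

Shut the drying chamber: push its door up against the seal, tip the latch's bail forward and press it down until the bar snaps behind the keeper's hook. Then press the lever down over centre until it meets its stop and hold it there with a firm push of about 15 N for half a second, so that the door is pulled tight, and let go. Never press harder than 30 N on door, bail or lever, and leave everything else on the bench alone.

Things in the scene. Friction and masses are not known exactly. Their poses are not given: they have to be found in the camera images.
- chamber: white sample drying chamber fixed to the bench, 150 deep (x) x 190 wide (y) x 95 mm high; origin under its centre. Its x axis points from the door to the back (away from the robot at yaw 0), z up. Front opening at x = -70 mm; flat roof with a toggle latch on its middle (y = 0)
- door (a joint): angle (rad) of the grey-framed clear door (186 wide x 90 high x 10 mm), hinged along its foot (x -74, z 6 mm in the chamber frame; outer face 8 mm in front of that), opening to the chamber's -x. Stiff hinge, stays where left; 1.5 N at the upper edge moves it. 0.05: resting on the sprung seal; about 0.01: pulled tight by the latch. Pushing alone does not keep it tight: it springs back to 0.05
- door_edge (a point): point on the outer face of the door where it may be pushed, 75 mm above the door's hinge and 55 mm to the chamber's +y side of the middle (clear of keeper and bail)
- keeper (a point): steel keeper on the middle of the door's top edge; point where its post's front face meets its base (x axis into the chamber, z up along the door). Base reaches 12 mm in front of the post. From the post a hook plate slopes at 45 deg down to a tip 7.5 mm in front; its top is a ramp. The bar must go down in front of the tip and lie in the pocket between hook and base
- lever (a joint): angle (rad) of the blue-handled latch lever: 0 = level, lying to the chamber's +x; 1.57 = upright; up to 1.95; stays where left (0.05 N m friction). Handle 68 mm long from its axis, 15 wide, 9 thick. Past dead centre (0.3) it holds itself. Home is a stop screw under it, set differently each time and not reported: it stops between 0 and 0.16. Closing takes up to 6 N near its end
- latch_axis (a point): the lever's hinge axis (along the chamber's y), 16 mm above the roof, 111 mm above the bench. The bail, a steel loop, is hinged on the lever 16 mm from this axis and swings freely
- lever_grip (a point): point on the handle's face that looks up when the lever is closed (and to the front, -x, when it is upright), 55 mm from the lever's axis
- bail_bar (a point): middle of the bail's cross bar (5 mm thick, 29 long along y), 62 mm from the bail's hinge. At the start the bail leans back past upright; tipped forward past upright it falls onto the keeper's ramp. About 6 N down on its roll slides the bar down the ramp (the lever gives way) until it drops into the pocket: bar 2 to 6 mm above keeper. Over 14 N pushes the door open
- bail_roll (a point): centre of the blue finger roll of the bail (9 mm thick, 28 mm long along y), 82 mm from the bail's hinge, 20 mm beyond the bar
- timer: white bench timer 62x72x20 mm, loose; a bystander, leave alone (origin under its centre)
- buffer_bottle: blue-capped bottle, 58 mm wide, 121 mm tall, loose; a bystander, leave alone (origin under its centre)
- tape: roll of tan tape 96 mm wide, 25 mm high, loose; a bystander, leave alone (origin under its centre)
- dish: closed petri dish 91 mm wide, 16 mm high, loose; a bystander, leave alone (origin under its centre)
- marker: black-capped white marker pen, 135 mm long, loose; a bystander, leave alone (origin under its centre)
- beaker: small clear beaker, 57 mm wide, 72 mm tall, loose; a bystander, leave alone (origin under its centre)

How it is judged:
By the outcome, as a careful person would: the job done as asked, in the order asked, and still so for the second after the job is handed in, with the robot touching nothing.
It also fails if it takes over 72 s, if anything falls off the work surface, if the arm or the gripper's body presses on something with over 40 N, if the wrist force passes 120 N, or if a joint passes its speed limit or range.

ROBOT

A 6-joint arm with a two-finger parallel gripper is mounted at the origin on a cart in front of the work surface, level with it; the furniture and walls round the work are solid. World frame = base frame: x ahead of the robot, y to its left, z up, the work surface at z = 0. Lengths are in m, angles in rad, forces in N, time in s.
With the tool pointing down it reaches from about 0.35 to 1 m from the base axis. Payload 7.1 kg.
Tool frame: the origin (TCP) lies on the centre line of the jaws, within the pads' length; the fingertips stand 8 mm ahead of it and the grasp point (between the pads) lies 11 mm behind it (tips_ahead is the z of the fingertips in the tool frame, in m); z points along the fingers, y is the direction in which the jaws open and shut (so a half turn about z gives the same grasp; the last joint's range is limited). The gripper opens to 85 mm and grips with 20 to 120 N. Pads are 22 mm wide; open, the fingers measure 114 mm over their backs; the gripper's body (76 mm by 85 mm) begins 54 mm behind the grasp point. The pads swing forward as they close: fully open they stand 13 mm farther back than shut.
Start: joints at [-1.299, 0.423, 1.63, -0, 1.089, -0.019], TCP at [0.179, -0.599, 0.212] pointing down, gripper open.
Joint ranges: [-3, 3], [-0.9, 2.11], [0.09, 2.58], [-1.31, 4.45], [0.11, 2.69], [-2.54, 2.54]. Speed limits (rad/s): [2.39, 2.39, 3.01, 3.14, 3.14, 3.14].

INTERFACE

Orientations are given as a 3x3 rotation matrix whose columns are the frame's x, y, z axes.
In Python, from plant import get_obs, grab_frame, calibration, job_done, find_in, masks_of, tips_ahead gives the robot as it stands.
- The arm moves only by the shell command python3 -m creep 'ROWS'. ROWS is JSON, a list of rows, each a list of 7 numbers: the shift along the tool's x, y, z in cm, then the turn, a rotation vector about the tool's x, y, z in degrees, then the finger opening in cm, from 0 to 8.54. A call has 1 to 8 rows; each row shifts and turns the commanded pose from where the row before left it, along the tool's axes as they then stand; what a row does not reach is not made up. A row lasts 1/10 s, in which the tool goes at most 50 mm and 8.59 degrees, less where a joint would pass 70% of its speed; a pose out of reach is approached as far as the arm can. A call is refused whole if a number of a shift passes 5 or a number of a turn 8.59, either way. A call with a gripper value outside its range is refused whole. The fingers move at their own pace and stop on an object; the grip force is fixed at half the most. Time passes only in rows, so rows that do not move let the fingers close. It gives the time, the measured TCP pose, the force and the opening at its end, in the units of the state.
- get_obs(): the state, without advancing time (a new reading comes with each control period).
- grab_frame(name): name is "scene" or "top"; returns (picture, depth): 420x560x3 uint8, red, green, blue; 420x560 float32, m along the optical axis (not along the pixel's ray), 0 where there is no reading.
- calibration(name): a dict with "fov_y" (degrees; the focal length in pixels is half the picture's height over the tangent of half this angle, whatever the lens; pixels are square), "cx", "cy" (the principal point, pixels), "k1" (the pictures are not rectified: a ray, as slopes to the right and down, at radius r is drawn at 1 + k1 r^2 times it, then the intrinsics apply), "xyz" and "rotation" of the camera in the world. Camera axes: x right, y up, looking along -z (the intrinsics and any distortion apply to the point x, -y, -z); pixel columns grow to the right and rows downward; lengths in m; the calibration is good to about 2 mm. A picture is of the moment at which its call begins. calibration takes no time and is no camera call.
- job_done(): hands the job in, once; it reports no verdict.
Trained networks look in the newest picture that a camera, given by its name, has taken for a name from the list of things; names that differ only in an ending like _2 or _b are one class to them, and where a whole thing is asked for, a point or a joint stands for the part that bears it (a point fixed in the world has none). Each returns a list of dicts, best first, with "conf" (0 to 1); they miss things now and then, are a little off and sometimes report something else, mostly with a low value. They report only what shows in the picture. A call takes as long as a camera call.
- find_in(camera, query): "extent" ([left, top, width, height] in pixels, round what is visible of it).
- masks_of(camera, query): "mask" (420x560 bool, what is visible of it) and "extent" ([left, top, width, height] in pixels, round what is visible of it).
The state is a dict: "time": time; "qpos": joint angles; "joint_velocities": joint speeds; "joint_torque": joint torques, N m; "ee_pos": TCP position; "ee_rot": TCP orientation; "contact_force": force on the tool from outside, world axes, zero at the start; "wrist_torque": the same for the moment, N m; "gripper_width": finger opening in m.
Only numpy, scipy, OpenCV 4.12 (cv2) and the standard library are available. Lean on these libraries where they do the work, as an engineer would, in place of code of your own. Each camera call takes 0.05 s, during which the arm holds its last target.

## Working session

There is one attempt and no reset: what is moved stays moved. The work goes in short steps, Python scripts to look and compute and a shell command to move; the robot and the scene stay as the last step left them, time stands still between calls to the robot, and variables do not carry over. Pictures are saved under pics/ and viewed, and the job is handed in when it is done.

```bash
ls; mkdir -p pics
cat > h.py <<'E'
import numpy as np, cv2
from plant import *
def cam(n):
    c=calibration(n); f=210/np.tan(np.radians(c['fov_y'])/2)
    K=np.array([[f,0,c['cx']],[0,f,c['cy']],[0,0,1]]); return c,K
def px2w(n,u,v,d):
    c,K=cam(n)
    p=cv2.undistortPoints(np.array([[[u,v]]],float),K,np.array([c['k1'],0,0,0.]))[0,0]
    return np.array(c['xyz'])+np.array(c['rotation'])@np.array([p[0]*d,-p[1]*d,-d])
def w2px(n,P):
    c,K=cam(n); q=(np.atleast_2d(P)-np.array(c['xyz']))@np.array(c['rotation'])
    s=q[:,:2]/-q[:,2:]; s[:,1]*=-1
    s=s*(1+c['k1']*(s**2).sum(1,keepdims=True))
    return s*K[0,0]+K[:2,2]
def cloud(n,depth):
    c,K=cam(n); v,u=np.mgrid[0:420,0:560]
    p=cv2.undistortPoints(np.stack([u,v],-1).reshape(-1,1,2).astype(float),K,np.array([c['k1'],0,0,0.])).reshape(420,560,2)
    q=np.stack([p[...,0]*depth,-p[...,1]*depth,-depth],-1)
    return q@np.array(c['rotation']).T+np.array(c['xyz'])
def save(p,name,box=None,s=1):
    if box: x,y,w,h=box; p=p[y:y+h,x:x+w]
    p=cv2.resize(p,None,fx=s,fy=s,interpolation=cv2.INTER_CUBIC)
    cv2.imwrite('pics/'+name+'.png',p[...,::-1])
E
python3 - <<'E'
from h import *
for n in('scene','top'):
    p,d=grab_frame(n); save(p,n+'0'); np.savez('/tmp/%s0.npz'%n,p=p,d=d)
    c=calibration(n); print(n,c)
    for q in('chamber','door','lever','bail_bar','keeper','bail_roll','latch_axis','door_edge','lever_grip'):
        print(q,[(r['extent'],round(r['conf'],2)) for r in find_in(n,q)[:2]])
print(get_obs(),tips_ahead)
E
```

```text
pics
scene {'fov_y': 52.47001322625009, 'cx': 277.4434345017468, 'cy': 208.41311485056, 'k1': -0.11327121254641451, 'xyz': array([-0.7305948 , -0.68401033,  0.69805451]), 'rotation': array([[ 0.4800331 ,  0.32933949, -0.81308285],
       [-0.87722349,  0.18746599, -0.4419677 ],
       [ 0.00686796,  0.9254145 ,  0.37889422]])}
chamber [([230.0, 177.4, 66.9, 63.2], 0.63)]
door [([232.3, 211.6, 44.2, 27.6], 0.65), ([260.1, 176.9, 8.5, 28.6], 0.18)]
lever [([258.8, 176.8, 15.6, 30.7], 0.45), ([232.1, 212.5, 44.4, 28.4], 0.22)]
bail_bar [([230.0, 213.6, 49.4, 29.1], 0.53)]
keeper [([226.5, 214.5, 52.4, 25.0], 0.77)]
bail_roll [([263.1, 179.0, 4.2, 21.6], 0.41)]
latch_axis [([229.3, 177.7, 67.3, 61.5], 0.64), ([228.2, 211.0, 50.6, 25.8], 0.45)]
door_edge [([227.9, 212.9, 53.6, 27.5], 0.6)]
lever_grip [([259.0, 177.2, 9.7, 27.2], 0.63), ([229.7, 177.0, 64.1, 62.0], 0.29)]
top {'fov_y': 52.27138519717051, 'cx': 280.7493210783723, 'cy': 210.30643530935356, 'k1': 0.0104161694346413, 'xyz': array([ 0.37902713, -0.03125264,  1.39432168]), 'rotation': array([[ 0.01123451,  0.99453101, -0.1038356
[... 690 characters left out ...]
08865380e+00, -1.89969805e-02]), 'joint_velocities': array([-0.00019315, -0.00055094,  0.00151366,  0.00012109, -0.00042289,
        0.00014912]), 'joint_torque': array([ 9.53941453e-04, -5.57344866e+01, -2.82151312e+01, -1.63587561e-04,
        7.19808922e-04,  1.08976525e-05]), 'ee_pos': array([ 0.17925431, -0.59873275,  0.21185659]), 'ee_rot': array([[ 9.58008287e-01,  2.86740510e-01,  3.02602765e-05],
       [ 2.86740510e-01, -9.58008288e-01, -2.79201747e-06],
       [ 2.81890112e-05,  1.13516230e-05, -1.00000000e+00]]), 'contact_force': array([0.33498808, 0.44126893, 0.75167882]), 'wrist_torque': array([-0.01042751,  0.04087563, -0.02795496]), 'gripper_width': 0.08519969915704045} 0.008
```

Run:
```python
from h import *
a=np.load('/tmp/scene0.npz');b=np.load('/tmp/top0.npz')
save(a['p'],'s1');save(a['p'],'s1z',(190,140,160,120),5)
save(b['p'],'t1z',(190,140,160,120),5);save(b['p'],'t1')
```

```text
(no output)
```

View pics/scene0.png

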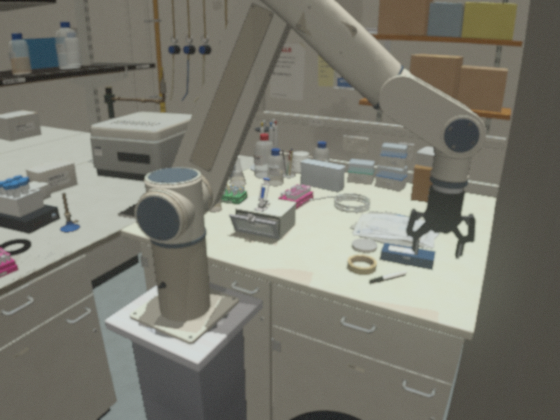

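View pics/s1z.png

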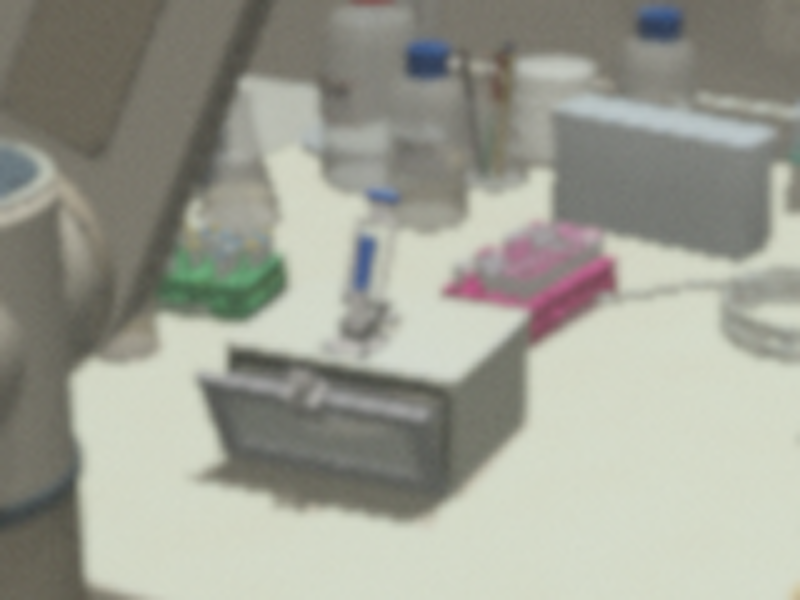

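View pics/t1z.png

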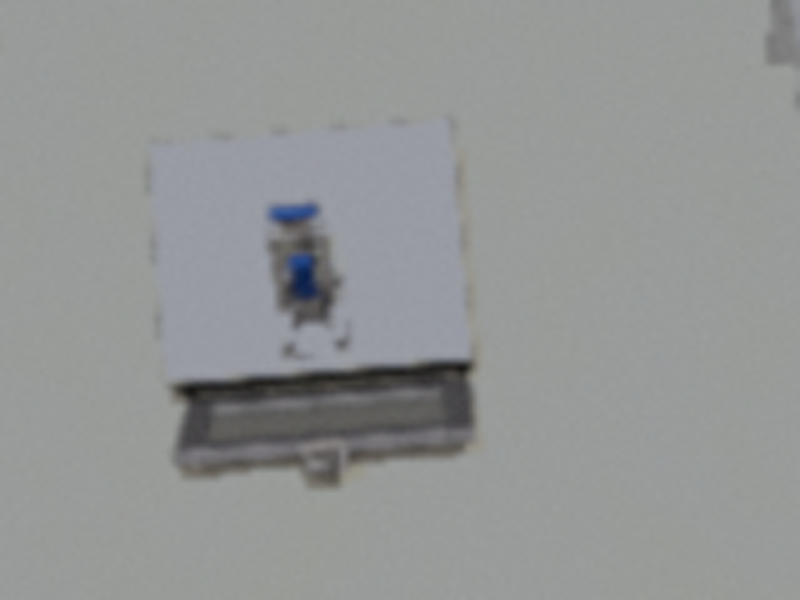

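View pics/top0.png

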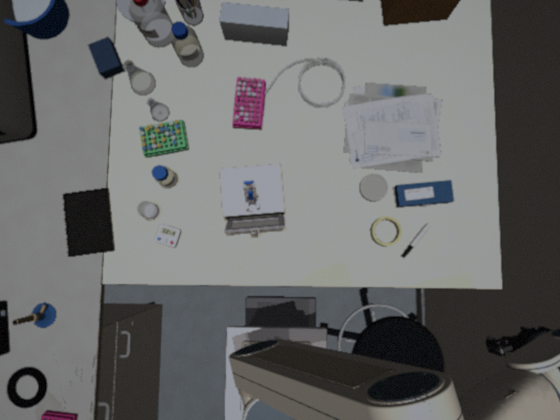

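The scene picture shows the chamber at about (265,215), with its door open and the lever and bail upright. The top view has the chamber at (252,195), the keeper at about (254,232), and the bystanders well to either side. Next I'll fit the pose.

Run:
```python
from h import *
b=np.load('/tmp/top0.npz');C=cloud('top',b['d'])
s=np.zeros((420,560),bool); s[150:245,210:295]=1
print('bench z',np.median(C[100:160,290:330,2]), C[120,200])
z=C[...,2]
m=s&(z>0.085)&(z<0.105); P=C[m]
print(m.sum(),np.median(P[:,2]))
# largest component
n,l,st,_=cv2.connectedComponentsWithStats(m.astype(np.uint8)); print(st)
k=1+np.argmax(st[1:,4]); P=C[l==k]
r=cv2.minAreaRect((P[:,:2]*1000).astype(np.float32)); print('rect',r,cv2.boxPoints(r))
hi=s&(z>0.108)
for v,u in np.argwhere(hi): print(u,v,np.round(C[v,u],3),b['p'][v,u])
```

```text
bench z -0.0003665632675062813 [ 0.82815165  0.26532486 -0.0046049 ]
3050 0.09450159828748905
[[     0      0    560    420 232150]
 [   219    164     65     55   2835]
 [   245    188     10     11     49]
 [   224    225     61     10    166]]
rect ((574.869873046875, 80.41800689697266), (156.3477020263672, 190.41897583007812), 5.269070148468018) [[488.28296   168.04623  ]
 [505.76978   -21.568104 ]
 [661.4568     -7.2102203]
 [643.97      182.40411  ]]
292 150 [ 0.379 -0.031  1.394] [153 155 154]
254 151 [ 0.379 -0.031  1.394] [153 156 153]
248 152 [ 0.379 -0.031  1.394] [152 155 153]
273 153 [ 0.379 -0.031  1.394] [151 155 151]
223 160 [ 0.379 -0.031  1.394] [153 156 153]
271 163 [ 0.379 -0.031  1.394] [150 153 151]
260 165 [ 0.379 -0.031  1.394] [149 152 154]
291 167 [ 0.379 -0.031  1.394] [152 154 152]
254 168 [ 0.379 -0.031  1.394] [153 156 164]
256 174 [ 0.379 -0.031  1.394] [152 156 164]
257 180 [ 0.379 -0.031  1.394] [152 155 163]
244 181 [0.586 0.092 0.2  ] [109 120 145]
245 181 [0.587 0.09  0.195] [ 95 109 143]
246 181 [0.587 0.087 0.196] [ 90 106 145]
247 181 [0.586 0.0
[... 7579 characters left out ...]
203 [0.533 0.078 0.118] [88 86 86]
252 203 [0.533 0.075 0.118] [89 85 87]
253 203 [0.534 0.072 0.113] [88 86 87]
254 203 [0.534 0.069 0.114] [83 82 84]
255 203 [0.534 0.066 0.119] [100 101 105]
250 204 [0.531 0.081 0.114] [101 101 105]
255 204 [0.531 0.066 0.114] [118 119 125]
246 214 [ 0.379 -0.031  1.394] [138 139 142]
263 220 [ 0.379 -0.031  1.394] [104 103 104]
229 222 [ 0.379 -0.031  1.394] [71 69 71]
256 231 [0.45  0.062 0.109] [94 91 91]
252 233 [0.444 0.074 0.113] [123 123 124]
253 233 [0.444 0.071 0.111] [124 122 122]
254 233 [0.444 0.068 0.111] [113 111 111]
255 233 [0.444 0.065 0.111] [103 101 101]
256 233 [0.444 0.062 0.109] [88 85 84]
273 243 [ 0.379 -0.031  1.394] [153 156 153]
```

Run:
```python
from h import *
b=np.load('/tmp/scene0.npz');C=cloud('scene',b['d'])
s=np.zeros((420,560),bool); s[170:250,225:300]=1
z=C[...,2]
m=s&(z>0.088)&(z<0.102)&(C[...,0]<0.8)
n,l,st,_=cv2.connectedComponentsWithStats(m.astype(np.uint8)); 
k=1+np.argmax(st[1:,4]); P=C[l==k]; print(len(P),np.median(P[:,2]))
r=cv2.minAreaRect((P[:,:2]*1000).astype(np.float32)); print('rect',r,cv2.boxPoints(r))
hi=s&(z>0.112)&(C[...,0]<0.72)
for v,u in np.argwhere(hi)[::3]: print(u,v,np.round(C[v,u],3),b['p'][v,u])
```

```text
731 0.09405358366550742
rect ((571.7948608398438, 77.43264770507812), (160.0928497314453, 192.94586181640625), 6.144640922546387) [[481.88196   164.78325  ]
 [502.53467   -27.0541   ]
 [661.70776    -9.9179535]
 [641.05505   181.9194   ]]
225 170 [ 0.11  -0.075  0.38 ] [121 119 109]
228 170 [ 0.125 -0.074  0.376] [88 87 78]
231 170 [ 0.159 -0.06   0.365] [85 84 75]
226 171 [ 0.108 -0.08   0.379] [106 104  93]
229 171 [ 0.143 -0.064  0.367] [88 87 80]
276 171 [-0.731 -0.684  0.698] [126 126 118]
227 172 [ 0.124 -0.071  0.371] [89 88 79]
230 172 [ 0.157 -0.058  0.36 ] [88 86 79]
225 173 [ 0.109 -0.076  0.373] [108 107  95]
228 173 [ 0.137 -0.066  0.364] [83 82 75]
231 173 [ 0.174 -0.049  0.351] [88 88 83]
227 174 [ 0.131 -0.067  0.363] [87 85 76]
230 174 [ 0.166 -0.051  0.351] [85 86 78]
225 175 [ 0.113 -0.073  0.366] [96 94 85]
228 175 [ 0.148 -0.057  0.354] [83 81 72]
294 175 [-0.731 -0.684  0.698] [152 154 144]
227 176 [ 0.137 -0.062  0.355] [87 86 77]
225 177 [ 0.122 -0.066  0.357] [89 90 80]
228 177 [ 0.155 -0.052  0.345] [99 98 88]
226 178 [ 0.135 -0.06   0.35 ] [84 83 75]
229 17
[... 2308 characters left out ...]
[187 182 171]
259 200 [0.542 0.086 0.123] [160 162 152]
262 200 [0.535 0.069 0.129] [147 145 140]
265 200 [0.541 0.06  0.129] [150 153 144]
286 200 [-0.731 -0.684  0.698] [179 159 157]
262 201 [0.54  0.072 0.123] [150 148 142]
265 201 [0.544 0.062 0.123] [131 133 126]
261 202 [0.539 0.076 0.118] [155 153 146]
258 203 [0.532 0.085 0.115] [177 180 168]
261 203 [0.529 0.07  0.119] [154 154 148]
264 203 [0.537 0.062 0.118] [139 140 134]
259 204 [0.528 0.078 0.114] [143 143 135]
262 204 [0.533 0.068 0.114] [146 145 140]
227 205 [-0.731 -0.684  0.698] [209 212 196]
282 222 [-0.731 -0.684  0.698] [115 117 105]
283 233 [-0.731 -0.684  0.698] [120 122 110]
245 247 [-0.731 -0.684  0.698] [212 216 198]
```

```bash
cat >> h.py <<'E'
YAW=np.radians(5.3); O=np.array([0.5745,0.0798,0.])
Rc=np.array([[np.cos(YAW),-np.sin(YAW),0],[np.sin(YAW),np.cos(YAW),0],[0,0,1]])
def c2w(p): return Rc@np.asarray(p,float)+O
def w2c(P): return (np.asarray(P)-O)@Rc
def delta(target_c, pitch=None, yaw=YAW):
    """tool-axes shift (cm) TIP target (chamber frame) and turn needed"""
    from scipy.spatial.transform import Rotation as R
    o=get_obs(); T=o['ee_rot']; tip=o['ee_pos']+T[:,2]*0.008
    print('t',round(o['time'],2),'tip_c mm',np.round(w2c(tip)*1000,1),'F_c',np.round(Rc.T@o['contact_force'],1),'gw',round(o['gripper_width'],4),'q',np.round(o['qpos'],2))
    z=T[:,2]@Rc; x=T[:,0]@Rc; print('toolz_c',np.round(z,3),'toolx_c',np.round(x,3))
    if target_c is not None:
        d=c2w(np.array(target_c)/1000)-tip
        print('shift tool cm',np.round(T.T@d*100,2),'chamber mm',np.round(Rc.T@d*1000,1))
    if pitch is not None:
        D=Rc@np.diag([1,-1,-1.])   # x fwd, z down
        a=np.radians(pitch)       # tilt so z points fwd-down
        D=D@R.from_rotvec([0,-a,0]).as_matrix()
        print('want z_c',np.round(Rc.T@D[:,2],3))
        print('turn tool deg',np.round(np.degrees(R.from_matrix(T.T@D).as_rotvec()),2))
E
python3 - <<'E'
from h import *
b=np.load('/tmp/top0.npz');C=cloud('top',b['d'])
Q=w2c(C[215:237,222:288])*1000
for v in range(0,22): print(v+215,[tuple(np.round(Q[v,u]).astype(int)) for u in (10,20,28,32,36,50)])
for n in ['timer','buffer_bottle','beaker','dish','tape','marker']:
    for r in find_in('top',n)[:1]:
        x,y,w,h=r['extent'];u,v=int(x+w/2),int(y+h/2);print(n,r['extent'],round(r['conf'],2),np.round(C[v,u],3))
delta([-150,55,150],30)
E
```

```text
215 [(np.int64(-70), np.int64(65), np.int64(92)), (np.int64(-72), np.int64(34), np.int64(88)), (np.int64(-74), np.int64(10), np.int64(89)), (np.int64(-75), np.int64(-2), np.int64(88)), (np.int64(-76), np.int64(-15), np.int64(86)), (np.int64(-72), np.int64(-55), np.int64(10))]
216 [(np.int64(-72), np.int64(65), np.int64(89)), (np.int64(-75), np.int64(35), np.int64(86)), (np.int64(-77), np.int64(10), np.int64(89)), (np.int64(-77), np.int64(-2), np.int64(80)), (np.int64(-71), np.int64(-10), np.int64(8)), (np.int64(-75), np.int64(-55), np.int64(9))]
217 [(np.int64(-76), np.int64(65), np.int64(91)), (np.int64(-78), np.int64(35), np.int64(85)), (np.int64(-72), np.int64(17), np.int64(3)), (np.int64(-73), np.int64(4), np.int64(-1)), (np.int64(-74), np.int64(-9), np.int64(1)), (np.int64(-79), np.int64(-55), np.int64(20))]
218 [(np.int64(-70), np.int64(76), np.int64(1)), (np.int64(-72), np.int64(44), np.int64(-7)), (np.int64(-76), np.int64(17), np.int64(10)), (np.int64(-77), np.int64(4), np.int64(9)), (np.int64(-79), np.int64(-10), np.int64(16)), (np.int64(-82), np.int64(-55), np.int64(18))]
2
[... 4989 characters left out ...]
t64(-140), np.int64(-50), np.int64(5))]
timer [155.0, 223.7, 26.0, 23.6] 0.73 [0.439 0.352 0.018]
buffer_bottle [152.0, 162.8, 25.3, 26.4] 0.77 [0.613 0.342 0.123]
beaker [134.9, 202.4, 25.9, 18.1] 0.74 [0.516 0.422 0.024]
dish [356.5, 172.6, 30.8, 29.7] 0.76 [ 0.602 -0.303  0.014]
tape [367.8, 214.2, 32.9, 33.1] 0.57 [ 0.464 -0.346 -0.   ]
marker [399.6, 224.3, 32.2, 35.5] 0.75 [ 0.425 -0.44   0.018]
t 1.3 tip_c mm [-456.3 -639.1  203.8] F_c [-0.9 -0.5 -0.2] gw 0.0858 q [-1.3   0.42  1.63  0.    1.09 -0.02]
toolz_c [ 0.  0. -1.] toolx_c [0.98  0.197 0.   ]
shift tool cm [ 43.7  -62.02   5.38] chamber mm [306.3 694.1 -53.8]
want z_c [-0.5    0.    -0.866]
turn tool deg [  2.97 -29.9   11.1 ]
```

```bash
sed -i 's/from_rotvec(\[0,-a,0\])/from_rotvec([0,a,0])/' h.py
python3 -m creep '[[3,-1,-1,0,0,1.4,0],[4,-1.2,-1,0,0,1.4,0],[4,-1.2,0,0,0,1.4,0],[4,-1.2,0,0,0,1.4,0],[4,-1.2,0,0,0,1.4,0],[4,-1.2,0,0,0,1.4,0],[4,-1.2,0,0,0,1.4,0],[3,-1.2,0,0,0,1.3,0]]'
python3 - <<'E'
from h import *
delta([-150,55,150],30)
E
```

```text
time: 2.1
ee_pos: [0.4557, -0.4446, 0.2319]
ee_rot: [[0.995, 0.097, 0.001], [0.097, -0.995, -0.0], [0.001, 0.0, -1.0]]
contact_force: [0.6, -0.7, -0.2]
gripper_width: -0.0001
t 2.1 tip_c mm [-166.7 -511.2  223.9] F_c [ 0.6 -0.7 -0.2] gw -0.0001 q [-0.79  0.42  1.59  0.    1.14  0.68]
toolz_c [ 0.001 -0.    -1.   ] toolx_c [1.    0.005 0.001]
shift tool cm [  1.93 -56.61   7.38] chamber mm [ 16.7 566.2 -73.9]
want z_c [ 0.5   -0.    -0.866]
turn tool deg [-0.05 29.97  0.26]
```

```bash
python3 -m creep '[[0,-3,0,0,0,0,0],[0,-4,0,0,0,0,0],[0,-4.5,0,0,0,0,0],[0,-4.5,0,0,0,0,0],[0,-4.5,0,0,0,0,0],[0,-4.5,0,0,0,0,0],[0,-4.5,0,0,0,0,0],[0,-4.5,0,0,0,0,0]]'
python3 -m creep '[[0,-4.5,0,0,0,0,0],[0,-4.5,0,0,0,0,0],[0,-4.5,0,0,0,0,0],[0,-4,0,0,0,0,0],[0,-3,0,0,0,0,0],[0,-1,0,0,0,0,0],[0,0,0,0,0,0,0]]'
python3 - <<'E'
from h import *
delta([-150,55,150],30)
E
```

```text
time: 2.9
ee_pos: [0.4202, -0.1058, 0.2321]
ee_rot: [[0.995, 0.096, 0.001], [0.096, -0.995, -0.0], [0.001, 0.0, -1.0]]
contact_force: [0.4, 1.0, -0.6]
gripper_width: -0.0003
time: 3.6
ee_pos: [0.3997, 0.1074, 0.2319]
ee_rot: [[0.995, 0.1, 0.0], [0.1, -0.995, -0.0], [0.0, 0.0, -1.0]]
contact_force: [0.5, 0.1, 0.4]
gripper_width: 0.0001
t 3.6 tip_c mm [-171.5   43.6  223.9] F_c [0.5 0.1 0.4] gw 0.0001 q [ 0.23  0.08  2.05 -0.    1.02  1.71]
toolz_c [ 0. -0. -1.] toolx_c [1.    0.007 0.   ]
shift tool cm [ 2.16 -1.12  7.39] chamber mm [ 21.5  11.4 -73.9]
want z_c [ 0.5   -0.    -0.866]
turn tool deg [-0.1  29.99  0.4 ]
```

```bash
python3 -m creep '[[0,-0.5,0,0,6,0.4,0],[0,-0.6,0,0,6,0,0],[0,0,0,0,6,0,0],[0,0,0,0,6,0,0],[0,0,0,0,6,0,0],[0,0,0,0,0,0,0]]'
python3 - <<'E'
from h import *
delta([-150,55,100],30)
E
```

```text
time: 4.2
ee_pos: [0.3957, 0.1155, 0.2299]
ee_rot: [[0.864, 0.089, 0.496], [0.079, -0.996, 0.043], [0.498, 0.002, -0.867]]
contact_force: [0.0, 0.1, 1.0]
gripper_width: -0.0
t 4.2 tip_c mm [-170.8   52.   223. ] F_c [0.  0.1 1. ] gw -0.0 q [ 0.36 -0.13  2.37 -0.34  0.41  2.12]
toolz_c [ 0.498 -0.003 -0.867] toolx_c [ 0.867 -0.002  0.498]
shift tool cm [-4.32 -0.33 11.7 ] chamber mm [  20.8    3.  -123. ]
want z_c [ 0.5   -0.    -0.866]
turn tool deg [ 0.18  0.16 -0.09]
```

```bash
python3 -m creep '[[-1.2,-0.1,3.1,0,0,0,0],[-1.2,-0.1,3.1,0,0,0,0],[-1.2,-0.1,3.1,0,0,0,0],[-1.2,0,3.1,0,0,0,0],[0,0,0,0,0,0,0]]'
python3 - <<'E'
from h import *
delta([-125,55,80],30)
p,d=grab_frame('top'); save(p,'t2',(190,140,160,120),5)
E
```

```text
time: 4.7
ee_pos: [0.4261, 0.1106, 0.1307]
ee_rot: [[0.88, 0.096, 0.465], [0.081, -0.995, 0.053], [0.467, -0.009, -0.884]]
contact_force: [0.3, -0.4, -0.5]
gripper_width: 0.0001
t 4.7 tip_c mm [-141.2   44.5  123.7] F_c [ 0.2 -0.4 -0.5] gw 0.0001 q [ 0.28  0.18  2.4  -0.8   0.11  2.54]
toolz_c [ 0.467  0.01  -0.884] toolx_c [ 0.884 -0.001  0.467]
shift tool cm [-0.61 -1.    4.63] chamber mm [ 16.2  10.5 -43.7]
want z_c [ 0.5   -0.    -0.866]
turn tool deg [-0.58  2.13 -0.07]
```

View pics/t2.png

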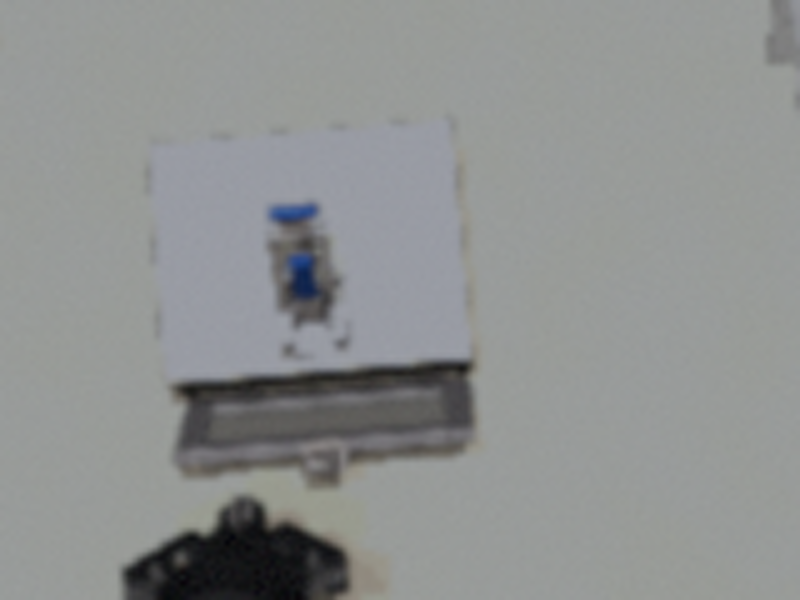

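The picture shows the closed fingers at crop (243,515), in front of the door. The 30° pitch has pushed q5 and q6 to their limits, so I'll go back to about 10°.

```bash
python3 -m creep '[[-1,0,0,0,-6,0,0],[-1,0,0,0,-6,0,0],[0,0,0,0,-6,0,0],[0,0,0,0,0,0,0]]'
python3 - <<'E'
from h import *
delta([-145,55,78],10)
E
```

```text
time: 5.15
ee_pos: [0.4231, 0.1046, 0.1307]
ee_rot: [[0.953, 0.085, 0.291], [0.084, -0.996, 0.016], [0.291, 0.009, -0.957]]
contact_force: [0.4, 0.2, 0.5]
gripper_width: 0.0001
t 5.15 tip_c mm [-146.1   38.6  123.1] F_c [0.4 0.2 0.5] gw 0.0001 q [ 0.26  0.19  2.29 -0.16  0.38  1.88]
toolz_c [ 0.291 -0.011 -0.957] toolx_c [ 0.957 -0.005  0.291]
shift tool cm [-1.21 -1.68  4.32] chamber mm [  1.1  16.4 -45.1]
want z_c [ 0.174 -0.    -0.985]
turn tool deg [ 0.59 -6.91 -0.3 ]
```

```bash
python3 -m creep '[[-0.8,-0.8,1,0.6,-6.5,-0.3,0],[-0.4,-0.8,2,0,0,0,0],[-0.3,0,1.3,0,0,0,0],[0,0,0,0,0,0,0],[0,0,0,0,0,0,0]]'
python3 - <<'E'
from h import *
delta([-125,55,76],10)
E
```

```text
time: 5.65
ee_pos: [0.4117, 0.1183, 0.0827]
ee_rot: [[0.98, 0.093, 0.176], [0.092, -0.996, 0.013], [0.177, 0.003, -0.984]]
contact_force: [-0.2, -0.0, 0.6]
gripper_width: -0.0
t 5.65 tip_c mm [-157.2   53.4   74.8] F_c [-0.2  0.   0.6] gw -0.0 q [ 0.28  0.32  2.25 -0.09  0.4   1.84]
toolz_c [ 0.177 -0.003 -0.984] toolx_c [0.984 0.001 0.177]
shift tool cm [ 3.19 -0.16  0.45] chamber mm [32.2  1.6  1.2]
want z_c [ 0.174 -0.    -0.985]
turn tool deg [ 0.17 -0.19  0.08]
```

```bash
python3 -m creep '[[1,0,0.18,0,0,0,0],[1,0,0.18,0,0,0,0],[0.5,0,0.09,0,0,0,0],[0.5,0,0.09,0,0,0,0],[0.5,0,0.09,0,0,0,0],[0.5,0,0.09,0,0,0,0]]'
python3 -m creep '[[0.5,0,0.07,0,0,0,0],[0.5,0,0.07,0,0,0,0]]'
python3 - <<'E'
from h import *
delta([-97,55,76],10)
p,d=grab_frame('top'); save(p,'t3',(190,140,160,120),5)
E
```

```text
time: 6.25
ee_pos: [0.4527, 0.1224, 0.0822]
ee_rot: [[0.98, 0.093, 0.175], [0.092, -0.996, 0.014], [0.176, 0.003, -0.984]]
contact_force: [-0.2, 0.3, 0.2]
gripper_width: -0.0001
time: 6.45
ee_pos: [0.4627, 0.1234, 0.0826]
ee_rot: [[0.98, 0.093, 0.175], [0.092, -0.996, 0.014], [0.176, 0.003, -0.984]]
contact_force: [0.5, -0.1, 0.0]
gripper_width: 0.0
t 6.45 tip_c mm [-105.8   53.7   74.7] F_c [ 0.5 -0.2  0. ] gw 0.0 q [ 0.26  0.37  2.15 -0.07  0.45  1.8 ]
toolz_c [ 0.176 -0.002 -0.984] toolx_c [0.984 0.001 0.176]
shift tool cm [ 0.89 -0.13  0.03] chamber mm [8.8 1.3 1.3]
want z_c [ 0.174 -0.    -0.985]
turn tool deg [ 0.13 -0.12  0.09]
```

View pics/t3.png

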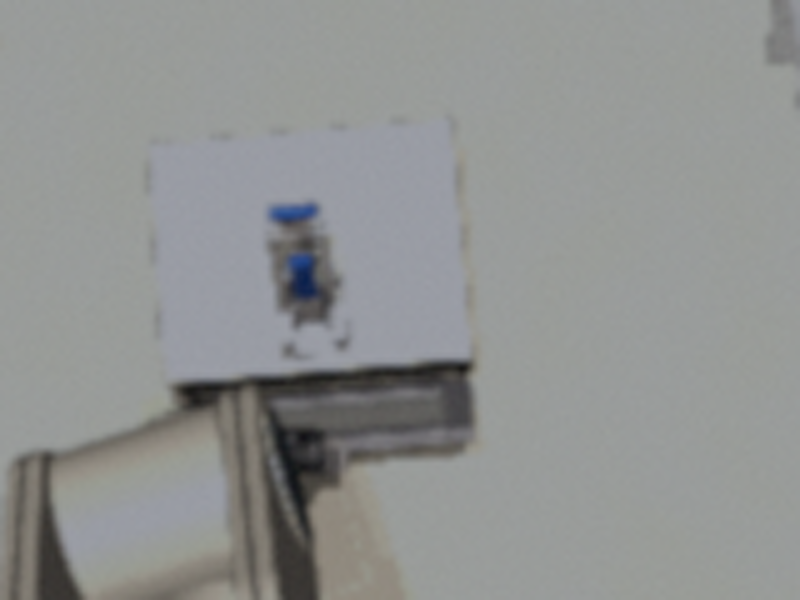

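The arm hides the tip, but the keeper hasn't moved from crop (322,465), so there's no contact yet. I'll keep pushing.

```bash
python3 -m creep '[[0.5,0,0.07,0,0,0,0],[0.5,0,0.07,0,0,0,0]]'
python3 -m creep '[[0.5,0,0.07,0,0,0,0],[0.3,0,0.05,0,0,0,0]]'
python3 -m creep '[[0.3,0,0.05,0,0,0,0]]'
python3 - <<'E'
from h import *
delta([-97,55,76],10)
p,d=grab_frame('top'); save(p,'t4',(190,140,160,120),5)
E
```

```text
time: 6.7
ee_pos: [0.4727, 0.1244, 0.083]
ee_rot: [[0.98, 0.094, 0.175], [0.093, -0.996, 0.014], [0.176, 0.003, -0.984]]
contact_force: [-0.3, 0.4, -0.4]
gripper_width: 0.0001
time: 6.9
ee_pos: [0.4812, 0.1252, 0.0833]
ee_rot: [[0.98, 0.093, 0.176], [0.092, -0.996, 0.014], [0.176, 0.002, -0.984]]
contact_force: [-0.1, -0.1, -0.6]
gripper_width: -0.0001
time: 7.0
ee_pos: [0.4838, 0.1254, 0.0832]
ee_rot: [[0.98, 0.094, 0.175], [0.092, -0.996, 0.014], [0.176, 0.002, -0.984]]
contact_force: [-0.6, -0.0, -0.3]
gripper_width: -0.0003
t 7.0 tip_c mm [-84.7  53.8  75.3] F_c [-0.6  0.  -0.3] gw -0.0003 q [ 0.25  0.39  2.11 -0.07  0.47  1.78]
toolz_c [ 0.176 -0.002 -0.984] toolx_c [0.984 0.002 0.176]
shift tool cm [-1.2  -0.12 -0.28] chamber mm [-12.3   1.2   0.7]
want z_c [ 0.174 -0.    -0.985]
turn tool deg [ 0.13 -0.13  0.09]
```

View pics/t4.png

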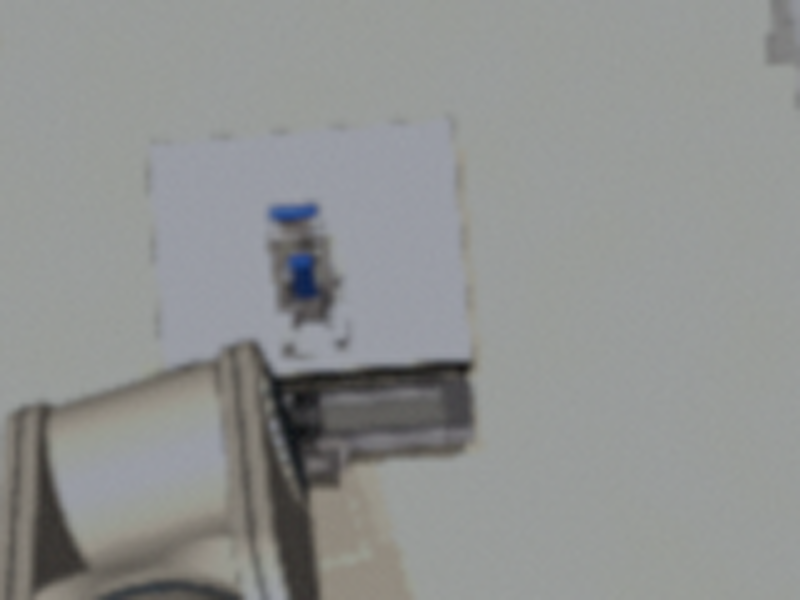

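Run:
```python
from h import *
p,d=grab_frame('scene'); save(p,'s4',(190,110,200,150),4)
o=get_obs(); tip=o['ee_pos']+o['ee_rot'][:,2]*.008
print(w2px('scene',[tip,c2w([-.085,.054,.075]),c2w([-.13,0,.105])]),w2px('top',[tip,c2w([-.13,0,.105])]))
```

```text
[[242.26986895 214.85985561]
 [242.15757314 215.00199298]
 [249.51112303 214.23933596]] [[236.45696654 219.94701226]
 [254.13906718 232.67466254]]
```

View pics/s4.png

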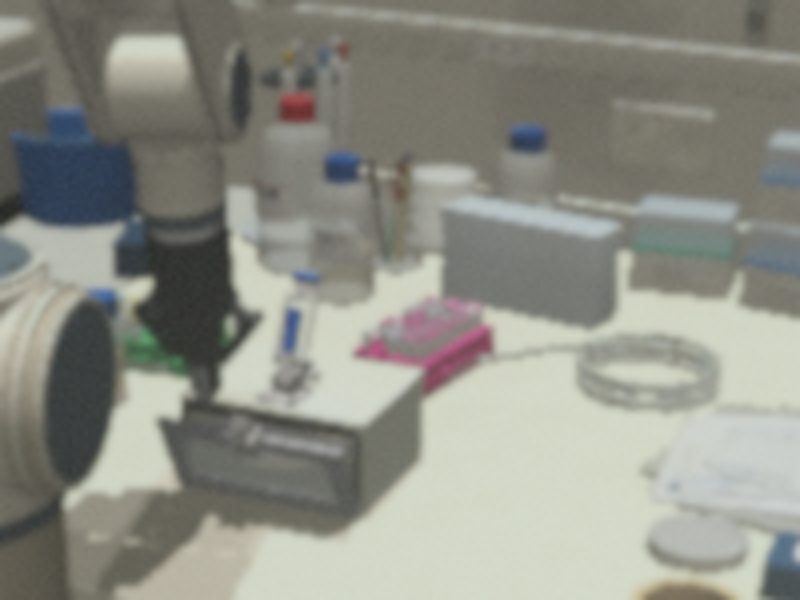

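Run:
```python
from h import *
from plant import tips_ahead
print(tips_ahead)
p,d=grab_frame('scene'); save(p,'s5',(225,190,60,60),10)
C=cloud('scene',d); Q=w2c(C)*1000
for v in range(194,224):
    print(v,[tuple(int(x) for x in np.round(Q[v,u])) for u in (237,239,241,243,245)], p[v,241])
```

```text
0.008
194 [(-116, 56, 168), (-116, 48, 170), (-119, 38, 172), (-107, 36, 168), (242, 213, 23)] [56 58 54]
195 [(-120, 54, 166), (-120, 45, 168), (-118, 39, 168), (-101, 40, 162), (-86, 39, 157)] [54 57 52]
196 [(-113, 58, 159), (-117, 47, 163), (-118, 39, 164), (-93, 44, 155), (-97, 34, 157)] [56 55 53]
197 [(-107, 61, 153), (-111, 51, 156), (-111, 43, 157), (-98, 42, 153), (-111, 26, 160)] [54 53 53]
198 [(-111, 59, 151), (-99, 58, 147), (-115, 41, 155), (-104, 38, 152), (-118, 23, 159)] [56 56 50]
199 [(-114, 57, 148), (-105, 55, 146), (-102, 48, 145), (-104, 39, 148), (-113, 25, 153)] [54 56 51]
200 [(-109, 61, 142), (-104, 55, 141), (-109, 44, 145), (-105, 38, 144), (-112, 26, 149)] [56 57 53]
201 [(-116, 57, 141), (-106, 54, 138), (-112, 43, 142), (-102, 40, 139), (-110, 27, 144)] [63 63 58]
202 [(-104, 63, 132), (-102, 56, 133), (-110, 44, 138), (-100, 41, 135), (-3, 84, 93)] [72 74 68]
203 [(-100, 66, 126), (-104, 55, 129), (-101, 49, 130), (-104, 39, 132), (-21, 75, 96)] [75 77 74]
204 [(-94, 69, 120), (-103, 56, 125), (-105, 47, 127), (-102, 40, 128), (-90, 38, 123)] [84 83 
[... 1115 characters left out ...]
74, 44)] [90 90 88]
217 [(-125, 54, 83), (-124, 46, 83), (-120, 40, 83), (-119, 32, 84), (-115, 26, 84)] [87 87 84]
218 [(-123, 55, 78), (-118, 50, 77), (-119, 41, 79), (-123, 30, 82), (-121, 23, 83)] [84 86 83]
219 [(-113, 61, 69), (-116, 51, 72), (-118, 42, 74), (-120, 32, 77), (-127, 20, 82)] [87 87 84]
220 [(-110, 63, 63), (-111, 54, 65), (-112, 45, 67), (-117, 34, 71), (-117, 25, 73)] [96 99 92]
221 [(-107, 64, 58), (-103, 58, 57), (-110, 46, 62), (-111, 37, 64), (-106, 31, 63)] [103 106  98]
222 [(-106, 65, 53), (-105, 57, 54), (-105, 49, 55), (-109, 38, 59), (-113, 28, 63)] [103 105  97]
223 [(-102, 67, 47), (-105, 57, 50), (-108, 47, 53), (-102, 42, 52), (-106, 32, 55)] [103 106  99]
```

View pics/s5.png

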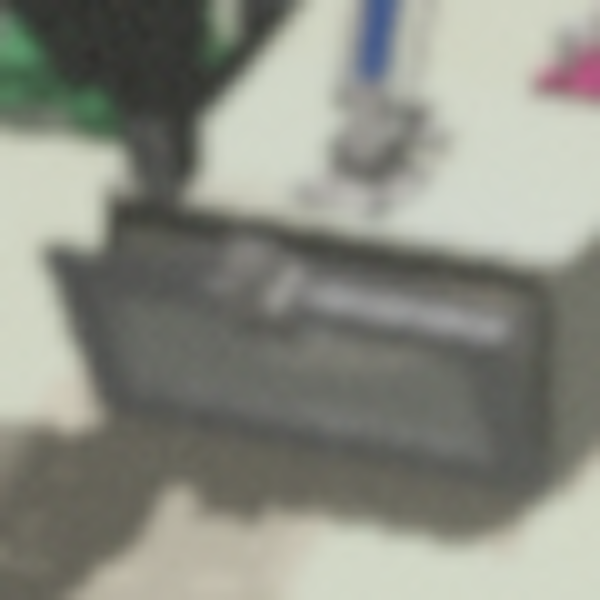

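Run:
```python
from h import *
tc=np.array([-.1412,.0445,.1237]); z=np.array([.467,.01,-.884])
for s in (0,-.01,-.02,-.03): print(s,w2px('top',c2w(tc+z*s)))
o=get_obs(); print(o['ee_pos'],o['qpos'])
p,d=grab_frame('scene')
C=cloud('scene',d)
Q=w2c(C)*1000
m=masks_of('scene','beaker')
tip=o['ee_pos']; R=o['ee_rot']
L=((C-tip)@R)*1000
s=np.zeros(d.shape,bool); s[150:216,215:262]=1
sel=s&(np.abs(L[...,0])<60)&(np.abs(L[...,1])<75)&(L[...,2]>-200)&(L[...,2]<30)&(Q[...,2]>97)
for zz in range(-180,30,8):
    k=sel&(L[...,2]>=zz)&(L[...,2]<zz+8)
    if k.sum(): print(zz,k.sum(),np.round(np.percentile(L[k],[5,95],axis=0)[:,:2]).tolist())
```

```text
0 [[239.01076014 237.33537538]]
-0.01 [[238.82392974 238.79002528]]
-0.02 [[238.6343178  240.26625764]]
-0.03 [[238.4418616  241.76455751]]
[0.48360049 0.12537893 0.08320529] [ 0.24885433  0.39126076  2.10602021 -0.0653201   0.47089208  1.78147481]
-180 45 [[-39.0, -19.0], [3.0, 38.0]]
-172 45 [[-41.0, -17.0], [4.0, 37.0]]
-164 46 [[-41.0, -19.0], [-2.0, 40.0]]
-156 36 [[-38.0, -16.0], [-5.0, 39.0]]
-148 8 [[-14.0, 30.0], [-3.0, 39.0]]
-140 24 [[-16.0, -31.0], [2.0, 42.0]]
-132 58 [[-21.0, -31.0], [2.0, 42.0]]
-124 51 [[-22.0, -39.0], [-1.0, 48.0]]
-116 68 [[-21.0, -54.0], [1.0, 62.0]]
-108 52 [[-20.0, -52.0], [-4.0, 58.0]]
-100 43 [[-20.0, -43.0], [3.0, 46.0]]
-92 44 [[-23.0, -43.0], [3.0, 47.0]]
-84 38 [[-14.0, -37.0], [9.0, 40.0]]
-76 40 [[-16.0, -29.0], [6.0, 30.0]]
-68 22 [[-18.0, -28.0], [-6.0, 26.0]]
-60 14 [[-15.0, -5.0], [-2.0, 14.0]]
-52 14 [[-15.0, -10.0], [-0.0, 15.0]]
-44 17 [[-15.0, -11.0], [58.0, 54.0]]
-36 32 [[-45.0, -8.0], [58.0, 61.0]]
-28 19 [[-19.0, -1.0], [54.0, 58.0]]
-20 9 [[-5.0, 4.0], [50.0, 57.0]]
-12 15 [[22.0, 40.0], [53.0, 63.0]]
```

The depth points show the fingertips at z≈100 mm where the reported pose says 75. The gripper's body is also shifted about 20 mm back along the tool, so the real tips sit about 22 mm behind the reported ones and passed over the door without touching it. I'll correct for that, back off and redo the push lower.

```bash
sed -i "s/tip=o\['ee_pos'\]+T\[:,2\]\*0.008/tip=o['ee_pos']-T[:,2]*0.014/" h.py
python3 -m creep '[[-2,0,-0.4,0,0,0,0],[-3,0,-0.5,0,0,0,0],[-2.2,0,-0.3,0,0,0,0],[-0.4,-0.1,2.6,0,0,0,0],[0,0,0,0,0,0,0]]'
python3 - <<'E'
from h import *
delta([-125,55,72],10)
p,d=grab_frame('scene'); save(p,'s6',(215,180,80,60),10)
E
```

```text
time: 7.75
ee_pos: [0.4094, 0.1191, 0.0546]
ee_rot: [[0.981, 0.094, 0.172], [0.093, -0.996, 0.013], [0.172, 0.003, -0.985]]
contact_force: [-0.2, -0.3, 0.4]
gripper_width: 0.0001
t 7.75 tip_c mm [-163.2   54.5   68.4] F_c [-0.2 -0.3  0.4] gw 0.0001 q [ 0.28  0.39  2.26 -0.11  0.32  1.86]
toolz_c [ 0.172 -0.003 -0.985] toolx_c [0.985 0.002 0.172]
shift tool cm [ 3.82 -0.05  0.3 ] chamber mm [38.2  0.5  3.6]
want z_c [ 0.174 -0.    -0.985]
turn tool deg [0.17 0.09 0.12]
```

View pics/s6.png

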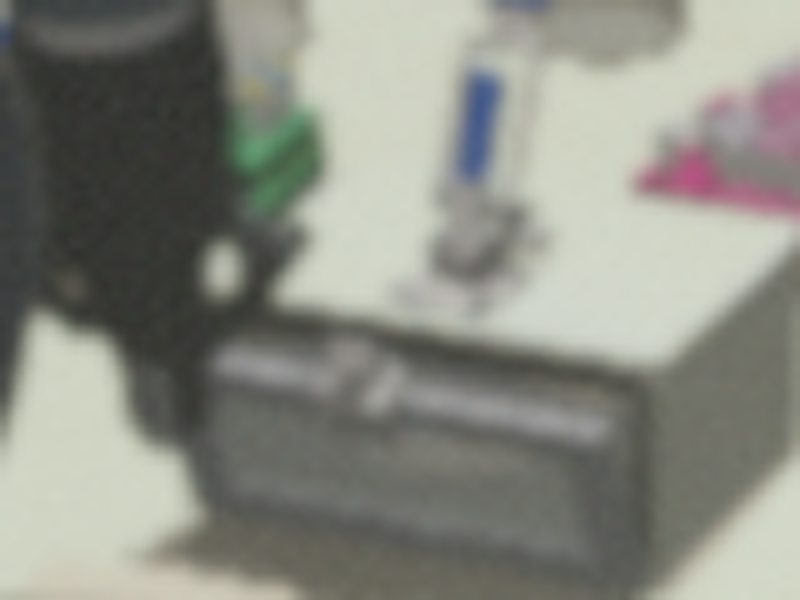

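The tip is now at crop (165,440), in front of the door and below its top edge. Pushing again.

```bash
python3 -m creep '[[1,0,0.18,0,0,0,0],[1,0,0.18,0,0,0,0],[0.8,0,0.15,0,0,0,0],[0.5,0,0.09,0,0,0,0],[0.5,0,0.09,0,0,0,0]]'
python3 -m creep '[[0.5,0,0.07,0,0,0,0],[0.5,0,0.07,0,0,0,0]]'
python3 -m creep '[[0.5,0,0.07,0,0,0,0]]'
python3 -m creep '[[0.5,0,0.07,0,0,0,0]]'
python3 - <<'E'
from h import *
delta([-97,55,72],10)
E
```

```text
time: 8.3
ee_pos: [0.4499, 0.123, 0.056]
ee_rot: [[0.98, 0.093, 0.174], [0.092, -0.996, 0.014], [0.175, 0.003, -0.985]]
contact_force: [-3.3, 0.3, 1.5]
gripper_width: 0.0003
time: 8.5
ee_pos: [0.46, 0.1241, 0.0563]
ee_rot: [[0.98, 0.094, 0.175], [0.093, -0.996, 0.014], [0.176, 0.003, -0.984]]
contact_force: [-2.1, 0.3, 0.6]
gripper_width: -0.0001
time: 8.6
ee_pos: [0.4653, 0.1246, 0.0566]
ee_rot: [[0.98, 0.094, 0.175], [0.093, -0.996, 0.014], [0.176, 0.003, -0.984]]
contact_force: [-1.8, 0.5, 0.7]
gripper_width: -0.0001
time: 8.7
ee_pos: [0.4704, 0.1251, 0.0568]
ee_rot: [[0.98, 0.094, 0.175], [0.093, -0.996, 0.014], [0.176, 0.003, -0.984]]
contact_force: [-1.6, -0.2, 1.3]
gripper_width: 0.0005
t 8.7 tip_c mm [-102.    54.8   70.6] F_c [-1.7 -0.   1.3] gw 0.0005 q [ 0.26  0.43  2.14 -0.08  0.39  1.8 ]
toolz_c [ 0.176 -0.002 -0.984] toolx_c [0.984 0.002 0.176]
shift tool cm [ 0.51 -0.02 -0.05] chamber mm [5.  0.2 1.4]
want z_c [ 0.174 -0.    -0.985]
turn tool deg [ 0.13 -0.13  0.09]
```

Contact, with the door moving at about 2 N. I'll continue in small steps until it reaches the seal.

```bash
python3 -m creep '[[0.3,0,0.05,0,0,0,0]]'
python3 -m creep '[[0.2,0,0.04,0,0,0,0]]'
python3 -m creep '[[0.2,0,0.04,0,0,0,0]]'
python3 - <<'E'
from h import *
delta([-97,55,72],10)
p,d=grab_frame('scene'); save(p,'s7',(215,180,80,60),10)
E
```

```text
time: 8.8
ee_pos: [0.4736, 0.1254, 0.0569]
ee_rot: [[0.98, 0.094, 0.176], [0.092, -0.996, 0.014], [0.176, 0.002, -0.984]]
contact_force: [-2.4, -0.2, 1.3]
gripper_width: -0.0
time: 8.9
ee_pos: [0.4755, 0.1256, 0.0568]
ee_rot: [[0.98, 0.093, 0.176], [0.092, -0.996, 0.014], [0.176, 0.002, -0.984]]
contact_force: [-2.6, 0.7, 0.8]
gripper_width: -0.0
time: 9.0
ee_pos: [0.4762, 0.1255, 0.0565]
ee_rot: [[0.98, 0.093, 0.173], [0.092, -0.996, 0.014], [0.174, 0.003, -0.985]]
contact_force: [-7.9, 0.2, 4.6]
gripper_width: -0.0001
t 9.0 tip_c mm [-96.1  54.7  70.3] F_c [-7.9  1.   4.6] gw -0.0001 q [ 0.25  0.44  2.13 -0.08  0.4   1.8 ]
toolz_c [ 0.174 -0.003 -0.985] toolx_c [0.985 0.001 0.174]
shift tool cm [-0.06 -0.03 -0.19] chamber mm [-0.9  0.3  1.7]
want z_c [ 0.174 -0.    -0.985]
turn tool deg [ 0.15 -0.02  0.08]
```

View pics/s7.png

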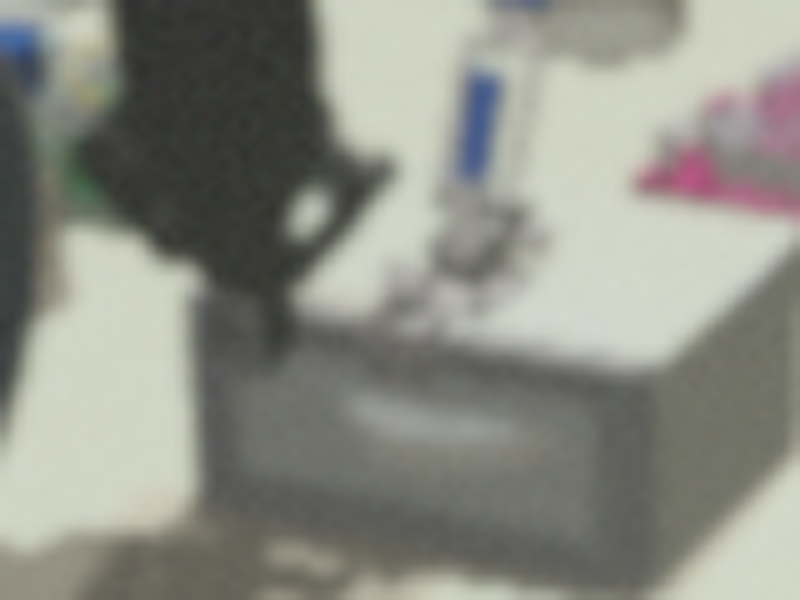

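The door lies flat on its seal, with 8 N of push at the stop. Next I'll back off, rise, and go over behind the bail's roll.

```bash
python3 -m creep '[[-1,0,-0.2,0,0,0,0],[-2,0,-0.4,0,0,0,0],[-1,0,-2,0,0,0,0],[0,0,-4,0,0,0,0],[0.7,1,-4.5,0,-5,0,0],[0.3,2,-4.5,0,-5,0,0],[0,1.5,-4.5,0,0,0,0],[0,1,0,0,0,0,0]]'
python3 - <<'E'
from h import *
delta([45,0,250],0)
p,d=grab_frame('top'); save(p,'t8',(190,140,160,120),5)
C=cloud('top',d); Q=w2c(C)*1000
b=p.astype(int); m=(b[...,2]-b[...,0]>35)&(Q[...,2]>120)&(Q[...,2]<230)&(np.abs(Q[...,1])<25)&(np.abs(Q[...,0])<60)
r=m&(Q[...,2]>185); print('roll',np.round(Q[r].mean(0)),r.sum()); l=m&(Q[...,2]<183); print('handle',np.round(np.percentile(Q[l],[5,50,95],axis=0)))
E
```

```text
time: 9.85
ee_pos: [0.4331, 0.0666, 0.2533]
ee_rot: [[0.996, 0.093, 0.02], [0.093, -0.996, -0.001], [0.02, 0.003, -1.0]]
contact_force: [-0.2, -1.0, 0.2]
gripper_width: 0.0001
t 9.85 tip_c mm [-142.3   -0.   267.3] F_c [-0.3 -1.   0.2] gw 0.0001 q [ 0.13  0.08  1.99 -0.    1.05  1.61]
toolz_c [ 0.02  -0.003 -1.   ] toolx_c [1.   0.   0.02]
shift tool cm [18.69 -0.    2.1 ] chamber mm [187.3   0.  -17.3]
want z_c [ 0.  0. -1.]
turn tool deg [ 0.17 -1.13  0.02]
roll [  9.   0. 199.] 26
handle [[-30.  -5. 148.]
 [-21.  -1. 166.]
 [-13.   4. 177.]]
```

View pics/t8.png

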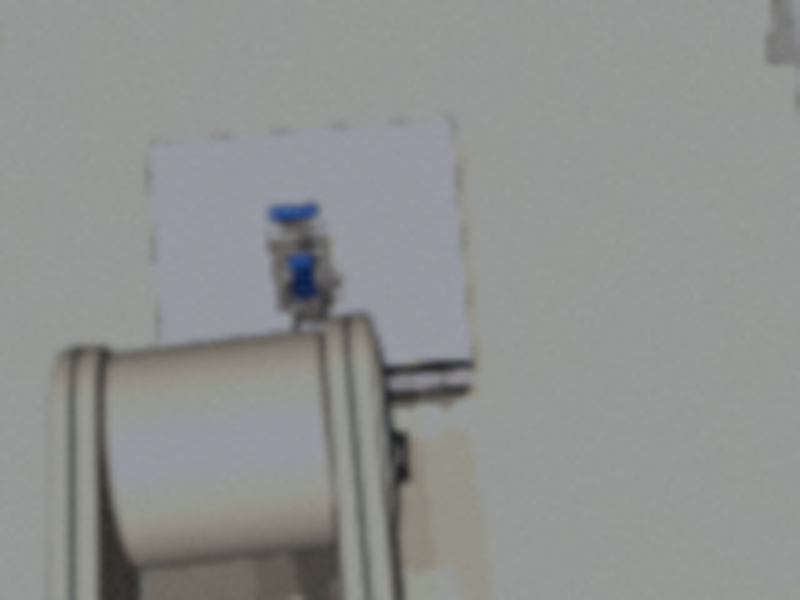

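The door stays shut at crop (435,375). The roll measures (9,0,~195 mm) and the handle's end (-13,0,177). Moving behind the roll.

```bash
python3 -m creep '[[3,0,0,0,-1.1,0,0],[4,0,0,0,0,0,0],[4.5,0,0,0,0,0,0],[4.5,0,0,0,0,0,0],[2.7,0,0,0,0,0,0],[0,0,4,0,0,0,0],[0,0,3.8,0,0,0,0],[0,0,0,0,0,0,0]]'
python3 - <<'E'
from h import *
delta([24,0,188],0)
p,d=grab_frame('scene'); save(p,'s9',(215,140,100,75),8)
E
```

```text
time: 10.7
ee_pos: [0.6089, 0.0838, 0.1607]
ee_rot: [[0.995, 0.093, -0.024], [0.093, -0.996, -0.006], [-0.025, 0.004, -1.0]]
contact_force: [-0.9, 0.1, -0.2]
gripper_width: -0.0002
t 10.7 tip_c mm [ 35.    0.8 174.7] F_c [-0.9  0.2 -0.2] gw -0.0002 q [ 0.12  0.48  1.67 -0.    1.01  1.6 ]
toolz_c [-0.025 -0.004 -1.   ] toolx_c [ 1.     0.001 -0.025]
shift tool cm [-1.13  0.09 -1.3 ] chamber mm [-11.   -0.8  13.3]
want z_c [ 0.  0. -1.]
turn tool deg [0.2  1.41 0.06]
```

View pics/s9.png

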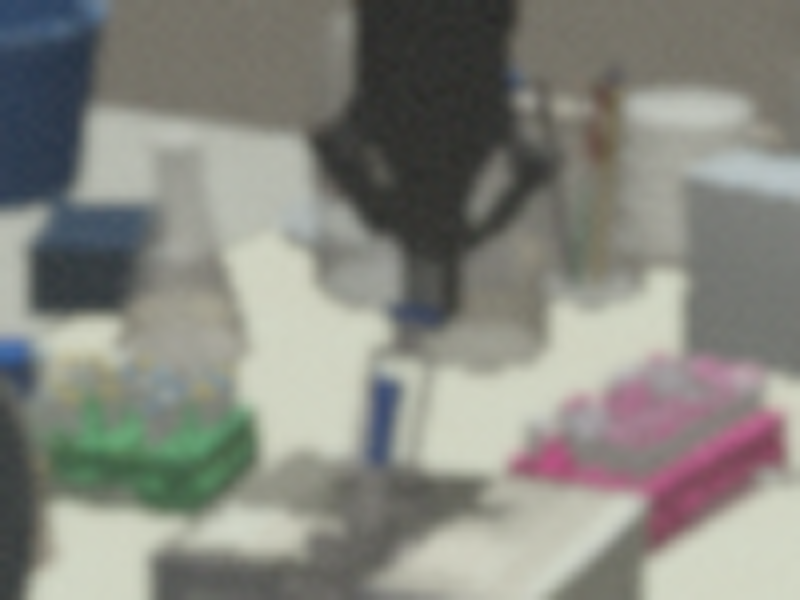

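The closed fingers are just behind the blue roll, at crop (430,310). I'll rise to about 190 and sweep forward.

```bash
python3 -m creep '[[-0.3,0,-1.5,0.2,1.4,0,0],[-1,0.1,0,0,0,0,0],[-1,0,0,0,0,0,0],[-1,0,0,0,0,0,0],[-1,0,0,0,0,0,0]]'
python3 - <<'E'
from h import *
delta([-30,0,190],0)
E
python3 -m creep '[[-1,0,0,0,0,0,0],[-1,0,0,0,0,0,0]]'
python3 - <<'E'
from h import *
delta([-30,0,190],0)
p,d=grab_frame('scene'); save(p,'s10',(215,140,100,75),8)
E
```

```text
time: 11.25
ee_pos: [0.5705, 0.079, 0.1826]
ee_rot: [[0.996, 0.093, 0.012], [0.093, -0.996, 0.001], [0.012, -0.0, -1.0]]
contact_force: [-0.7, -0.7, -0.4]
gripper_width: 0.0001
t 11.25 tip_c mm [ -4.2  -0.4 196.6] F_c [-0.8 -0.6 -0.4] gw 0.0001 q [0.12 0.38 1.77 0.   0.97 1.59]
toolz_c [ 0.012  0.    -1.   ] toolx_c [1.    0.001 0.012]
shift tool cm [-2.59 -0.05  0.63] chamber mm [-25.8   0.4  -6.6]
want z_c [ 0.  0. -1.]
turn tool deg [-0.02 -0.72  0.04]
time: 11.45
ee_pos: [0.5508, 0.0771, 0.1821]
ee_rot: [[0.996, 0.093, 0.012], [0.093, -0.996, 0.001], [0.012, -0.0, -1.0]]
contact_force: [0.1, -0.1, 0.4]
gripper_width: 0.0002
t 11.45 tip_c mm [-24.   -0.5 196.1] F_c [ 0.1 -0.1  0.4] gw 0.0002 q [0.12 0.35 1.82 0.   0.96 1.6 ]
toolz_c [ 0.012  0.    -1.   ] toolx_c [1.    0.001 0.012]
shift tool cm [-0.61 -0.05  0.6 ] chamber mm [-6.   0.5 -6.1]
want z_c [ 0.  0. -1.]
turn tool deg [-0.02 -0.71  0.04]
```

View pics/s10.png

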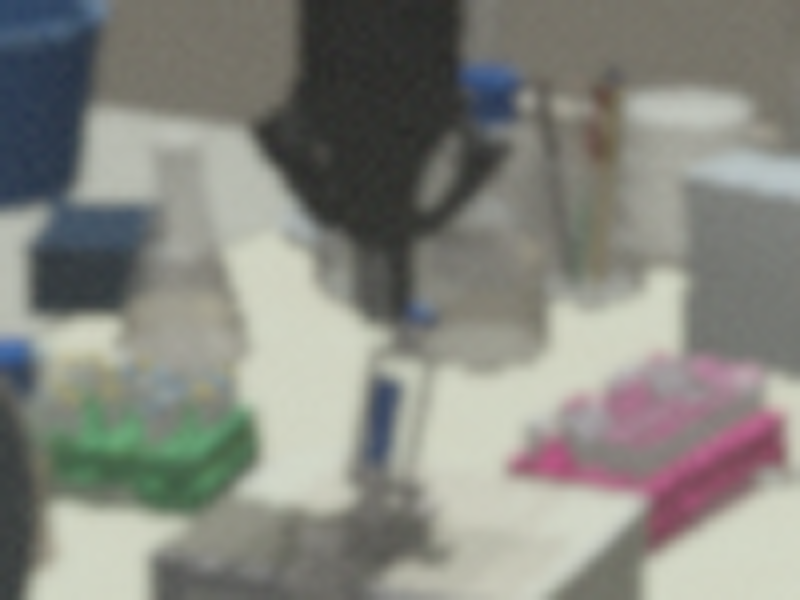

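The sweep passed over the roll, which still shows at crop (420,310) behind the fingers, so the tips are a few mm higher still. I'll go back over it and sweep lower.

```bash
python3 -m creep '[[0,0,-3,0,-0.7,0,0],[4,0,-0.5,0,0,0,0],[2.2,0,0,0,0,0,0],[0,0,3,0,0,0,0],[0,0,1.8,0,0,0,0],[0,0,0,0,0,0,0]]'
python3 - <<'E'
from h import *
delta([24,0,183],0)
p,d=grab_frame('scene'); 
C=cloud('scene',d); o=get_obs(); L=((C-o['ee_pos'])@o['ee_rot'])*1000; Q=w2c(C)*1000
s=np.zeros(d.shape,bool); s[140:215,235:290]=1
for zz in range(-80,20,5):
    k=s&(L[...,2]>=zz)&(L[...,2]<zz+5)&(np.abs(L[...,0])<25)&(np.abs(L[...,1])<20)
    if k.sum(): print(zz,k.sum(),np.round(np.median(L[k],0)), np.median(p[k],0))
E
```

```text
time: 12.1
ee_pos: [0.6111, 0.0827, 0.1663]
ee_rot: [[0.996, 0.093, -0.005], [0.093, -0.996, -0.0], [-0.005, -0.0, -1.0]]
contact_force: [0.5, -0.2, 0.3]
gripper_width: -0.0003
t 12.1 tip_c mm [ 36.8  -0.5 180.3] F_c [ 0.5 -0.2  0.3] gw -0.0003 q [0.12 0.47 1.68 0.   1.   1.59]
toolz_c [-0.005  0.    -1.   ] toolx_c [ 1.     0.001 -0.005]
shift tool cm [-1.28 -0.05 -0.27] chamber mm [-12.8   0.5   2.7]
want z_c [ 0.  0. -1.]
turn tool deg [-0.01  0.29  0.04]
-80 13 [-12.  11. -78.] [53. 54. 51.]
-75 17 [-13.  -2. -72.] [52. 53. 49.]
-70 12 [ -7.   2. -68.] [54.5 55.  51.5]
-65 10 [-12.  -2. -63.] [55.5 56.5 54. ]
-60 8 [-12.   1. -59.] [61.5 63.5 58.5]
-55 14 [ -9.   8. -54.] [70.  70.5 67. ]
-50 9 [ -9.   3. -47.] [86. 88. 83.]
-45 10 [-10.   7. -43.] [83.5 84.  80. ]
-40 10 [-10.   6. -38.] [84.5 85.  81.5]
-35 9 [ -7.  10. -32.] [81. 82. 79.]
-30 8 [ -9.   4. -29.] [83.  85.  85.5]
-25 3 [ -3.   9. -23.] [ 98. 101.  99.]
-20 1 [  0.   8. -19.] [109. 110. 101.]
-15 1 [ -1.   4. -15.] [125. 128. 121.]
```

```bash
sed -i "s/T\[:,2\]\*0.014/T[:,2]*0.020/" h.py
python3 -m creep '[[-1,0,0,0,0,0,0],[-1,0,0,0,0,0,0],[-1,0,-0.2,0,0,0,0],[-1,0,-0.3,0,0,0,0]]'
python3 - <<'E'
from h import *
delta([-30,0,190],0)
p,d=grab_frame('scene'); save(p,'s11',(215,140,100,75),8)
E
```

```text
time: 12.55
ee_pos: [0.5724, 0.0792, 0.175]
ee_rot: [[0.996, 0.093, 0.001], [0.093, -0.996, 0.001], [0.001, -0.0, -1.0]]
contact_force: [0.5, 0.2, 0.1]
gripper_width: -0.0002
t 12.55 tip_c mm [ -2.2  -0.4 195. ] F_c [0.5 0.1 0.1] gw -0.0002 q [0.12 0.4  1.77 0.   0.98 1.59]
toolz_c [ 0.001  0.    -1.   ] toolx_c [1.    0.001 0.001]
shift tool cm [-2.78 -0.05  0.5 ] chamber mm [-27.8   0.4  -5. ]
want z_c [ 0.  0. -1.]
turn tool deg [-0.02 -0.07  0.05]
```

View pics/s11.png

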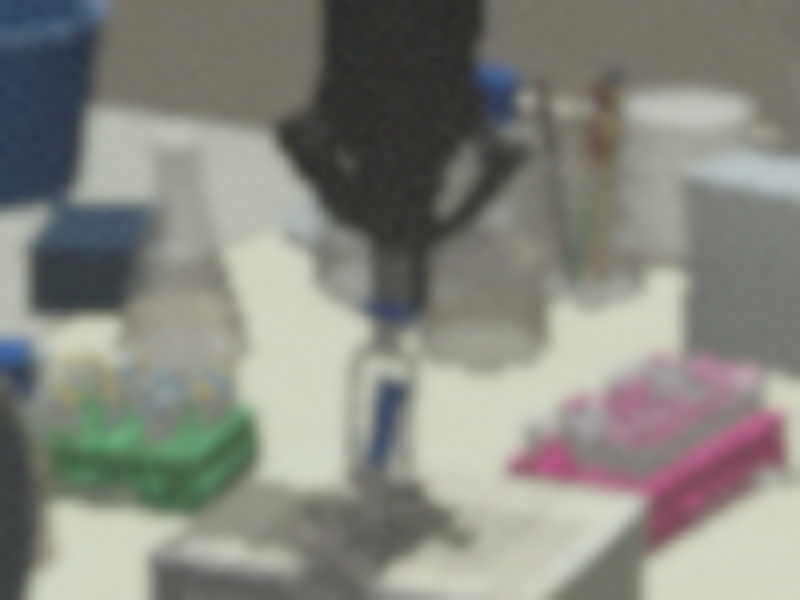

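This time it caught: the roll at crop (390,310) is moving forward ahead of the fingers. I'll carry on past upright.

```bash
python3 -m creep '[[-1,0,0,0,0,0,0],[-1,0,0,0,0,0,0],[-0.8,0,0,0,0,0,0],[-0.5,0,0,0,0,0,0],[0,0,0,0,0,0,0]]'
python3 - <<'E'
from h import *
delta([-30,0,190],0)
p,d=grab_frame('scene'); save(p,'s12',(215,140,100,75),8)
E
```

```text
time: 13.1
ee_pos: [0.5397, 0.0761, 0.1741]
ee_rot: [[0.996, 0.093, -0.0], [0.093, -0.996, 0.0], [-0.0, -0.0, -1.0]]
contact_force: [0.9, 0.1, -0.4]
gripper_width: 0.0001
t 13.1 tip_c mm [-35.   -0.5 194.1] F_c [ 0.9  0.  -0.4] gw 0.0001 q [0.12 0.36 1.84 0.   0.95 1.6 ]
toolz_c [-0.  0. -1.] toolx_c [ 1.     0.001 -0.   ]
shift tool cm [ 0.5  -0.05  0.41] chamber mm [ 5.   0.5 -4.1]
want z_c [ 0.  0. -1.]
turn tool deg [-0.02  0.    0.05]
```

View pics/s12.png

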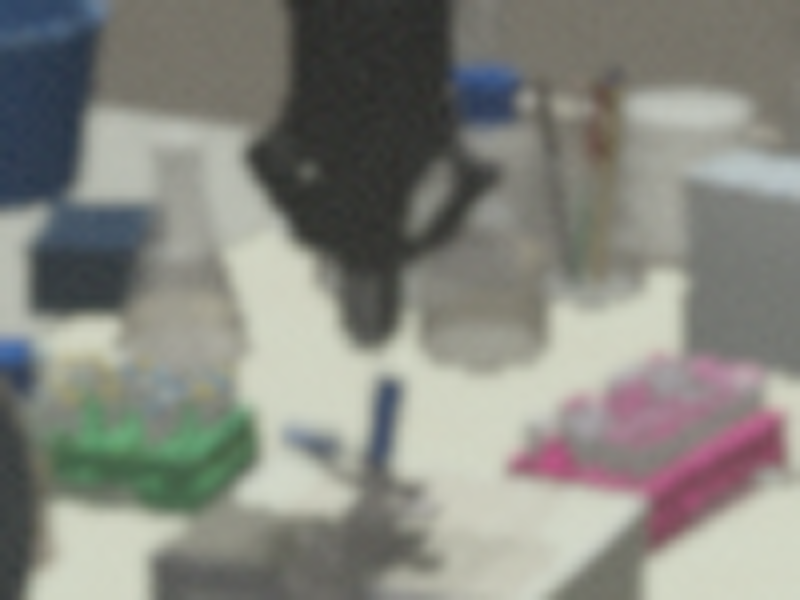

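The bail has tipped forward, with the roll at crop (310,440). I'll measure it.

```bash
python3 -m creep '[[0,0,-2,0,0,0,0],[0,0,-1,0,0,0,0]]'
python3 - <<'E'
from h import *
p,d=grab_frame('scene'); save(p,'s13',(215,155,80,60),10)
C=cloud('scene',d); Q=w2c(C)*1000
b=p.astype(int); m=(b[...,2]-b[...,0]>15)&(Q[...,2]>97)&(Q[...,2]<230)&(np.abs(Q[...,1])<40)&(Q[...,0]>-170)&(Q[...,0]<60)
for v,u in np.argwhere(m): print(u,v,np.round(Q[v,u]),p[v,u])
E
```

```text
time: 13.35
ee_pos: [0.5414, 0.0762, 0.2052]
ee_rot: [[0.996, 0.093, 0.002], [0.093, -0.996, 0.001], [0.002, -0.0, -1.0]]
contact_force: [0.3, 0.2, -0.7]
gripper_width: 0.0002
263 188 [-23.  -3. 170.] [ 88  97 112]
262 189 [-24.   1. 165.] [100 109 119]
263 189 [-23.  -3. 166.] [ 75  86 105]
262 190 [-22.   2. 161.] [ 93 102 117]
263 190 [-21.  -2. 161.] [ 77  86 105]
262 191 [-30.  -2. 160.] [ 88  98 114]
263 191 [-26.  -4. 159.] [ 75  87 105]
262 192 [-30.  -2. 156.] [ 82  91 109]
263 192 [-30.  -6. 157.] [ 80  90 107]
262 193 [-29.  -2. 152.] [ 76  85 107]
263 193 [-31.  -7. 153.] [ 89  97 111]
262 194 [-29.  -1. 148.] [ 77  89 108]
263 194 [-30.  -6. 149.] [ 93 102 115]
262 195 [-31.  -2. 144.] [ 78  88 109]
263 195 [-29.  -6. 145.] [ 99 109 119]
261 196 [-26.   4. 138.] [104 113 121]
262 196 [-33.  -4. 142.] [ 76  88 106]
263 196 [-29.  -5. 140.] [110 119 126]
262 197 [-32.  -3. 137.] [ 89  96 107]
249 208 [-116.    9.  122.] [ 92 106 132]
250 208 [-114.    6.  122.] [ 83  94 119]
251 208 [-116.    1.  124.] [ 88  95 111]
252 208 [-107.    1.  120.] [ 95 101 114]
248 209 [-114.   14.  117.] [103 109 119]
249 209 [-119.    8.  120.] [ 80  92 118]
250 209 [-116.    5.  119.] [ 69  83 111]
251 209 [-119.   -1.  121.] [ 70  84 108]
252 209 [-119.   -5.  122.] [ 75  86 108]
253 209 [-113.   -6.  120.] [ 78  88 109]
254 209 [-111.   -9.  120.] [ 85  92 110]
255 209 [-117.  -15.  123.] [ 90  95 108]
249 210 [-114.   10.  113.] [77 86 98]
250 210 [-118.    4.  116.] [74 84 97]
251 210 [-119.   -1.  117.] [76 81 98]
252 210 [-122.   -6.  119.] [ 75  84 102]
253 210 [-117.   -7.  117.] [ 74  82 102]
254 210 [-117.  -12.  119.] [ 73  81 103]
255 210 [-116.  -15.  119.] [80 87 99]
```

View pics/s13.png

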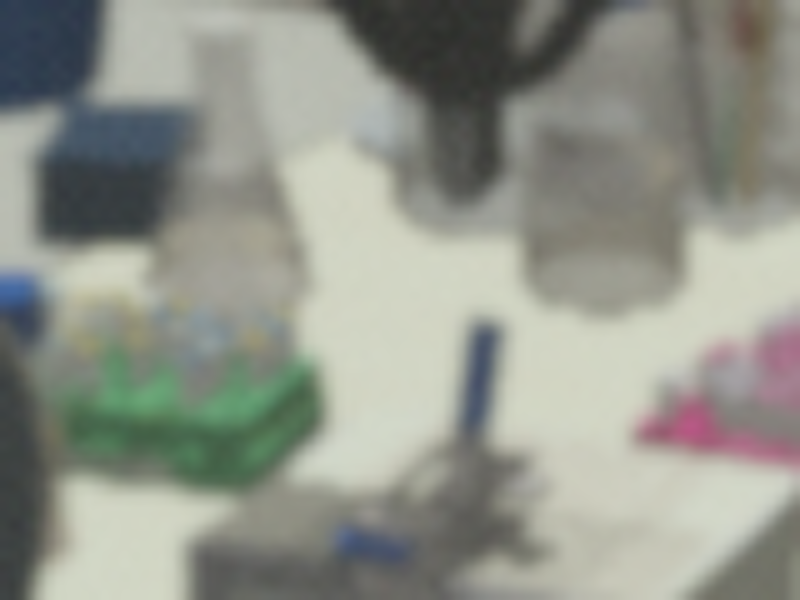

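The roll rests at about (-116,0,118), with the bar on the keeper's ramp. Going above the roll.

```bash
python3 -m creep '[[-3,0,0,0,0,0,0],[-3.5,0,0,0,0,0,0],[-2,0,0,0,0,0,0],[0,0,3,0,0,0,0],[0,0,3.5,0,0,0,0],[0,0,1,0,0,0,0],[0,0,0,0,0,0,0]]'
python3 - <<'E'
from h import *
delta([-118,0,123],0)
p,d=grab_frame('scene'); save(p,'s14',(215,155,80,60),10)
E
```

```text
time: 14.1
ee_pos: [0.455, 0.0681, 0.1279]
ee_rot: [[0.996, 0.093, -0.003], [0.093, -0.996, 0.0], [-0.003, -0.0, -1.0]]
contact_force: [-1.2, -0.1, 1.1]
gripper_width: -0.0001
t 14.1 tip_c mm [-120.    -0.6  147.9] F_c [-1.2  0.   1.1] gw -0.0001 q [0.12 0.32 2.05 0.   0.78 1.6 ]
toolz_c [-0.003  0.    -1.   ] toolx_c [ 1.     0.001 -0.003]
shift tool cm [ 0.21 -0.06  2.49] chamber mm [  2.    0.6 -24.9]
want z_c [ 0.  0. -1.]
turn tool deg [-0.02  0.17  0.04]
```

View pics/s14.png

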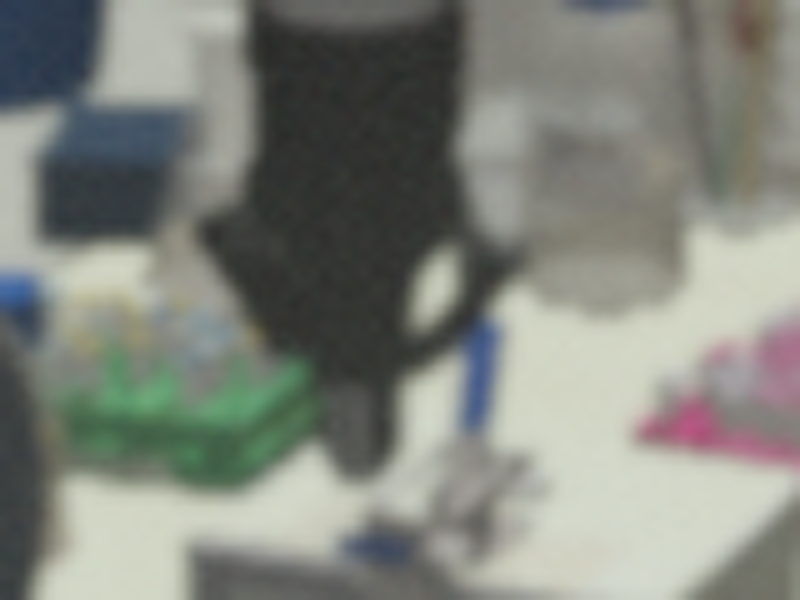

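```bash
python3 -m creep '[[0.1,-0.05,0.8,0,0,0,0],[0,0,0.5,0,0,0,0]]'
python3 -m creep '[[0,0,0.3,0,0,0,0],[0,0,0.3,0,0,0,0]]'
python3 -m creep '[[0,0,0.3,0,0,0,0],[0,0,0.2,0,0,0,0]]'
python3 - <<'E'
from h import *
delta([-118,0,120],0)
E
```

```text
time: 14.35
ee_pos: [0.458, 0.069, 0.1167]
ee_rot: [[0.996, 0.093, 0.003], [0.093, -0.996, 0.001], [0.003, -0.0, -1.0]]
contact_force: [0.1, -0.4, 0.0]
gripper_width: -0.0006
time: 14.55
ee_pos: [0.457, 0.0689, 0.1102]
ee_rot: [[0.996, 0.093, 0.001], [0.093, -0.996, 0.0], [0.001, -0.0, -1.0]]
contact_force: [-0.3, 0.5, 0.0]
gripper_width: 0.0
time: 14.75
ee_pos: [0.4568, 0.0689, 0.105]
ee_rot: [[0.996, 0.093, 0.0], [0.093, -0.996, 0.0], [0.0, -0.0, -1.0]]
contact_force: [-0.2, -0.6, -0.1]
gripper_width: -0.0001
t 14.75 tip_c mm [-118.2   -0.   125. ] F_c [-0.3 -0.6 -0.1] gw -0.0001 q [0.12 0.36 2.06 0.   0.73 1.6 ]
toolz_c [ 0.  0. -1.] toolx_c [1.    0.001 0.   ]
shift tool cm [ 0.02 -0.    0.5 ] chamber mm [ 0.2  0.  -5. ]
want z_c [ 0.  0. -1.]
turn tool deg [-0.02 -0.02  0.05]
```

```bash
python3 -m creep '[[0,0,0.2,0,0,0,0],[0,0,0.1,0,0,0,0]]'
python3 -m creep '[[0,0,0.1,0,0,0,0],[0,0,0.1,0,0,0,0]]'
python3 -m creep '[[0,0,0.1,0,0,0,0]]'
python3 -m creep '[[0,0,0.1,0,0,0,0]]'
python3 -m creep '[[0,0,0.1,0,0,0,0]]'
python3 -m creep '[[0,0,0.1,0,0,0,0]]'
```

```text
time: 14.95
ee_pos: [0.457, 0.0689, 0.1025]
ee_rot: [[0.996, 0.093, 0.0], [0.093, -0.996, 0.0], [0.0, -0.0, -1.0]]
contact_force: [-4.3, -0.6, 15.0]
gripper_width: -0.0
time: 15.15
ee_pos: [0.4565, 0.0688, 0.1011]
ee_rot: [[0.996, 0.093, -0.0], [0.093, -0.996, 0.0], [-0.0, -0.0, -1.0]]
contact_force: [-7.7, -1.6, 19.9]
gripper_width: 0.0001
time: 15.25
ee_pos: [0.4561, 0.0688, 0.1003]
ee_rot: [[0.996, 0.093, -0.001], [0.093, -0.996, 0.0], [-0.001, -0.0, -1.0]]
contact_force: [-9.6, -1.1, 22.3]
gripper_width: 0.0001
time: 15.35
ee_pos: [0.4558, 0.0688, 0.0994]
ee_rot: [[0.996, 0.093, -0.002], [0.093, -0.996, 0.0], [-0.002, -0.0, -1.0]]
contact_force: [-11.8, -1.9, 32.2]
gripper_width: -0.0
time: 15.45
ee_pos: [0.4553, 0.0687, 0.0985]
ee_rot: [[0.996, 0.093, -0.002], [0.093, -0.996, 0.0], [-0.002, -0.0, -1.0]]
contact_force: [-12.9, -1.5, 30.7]
gripper_width: 0.0001
time: 15.55
ee_pos: [0.4552, 0.0687, 0.0978]
ee_rot: [[0.996, 0.093, -0.003], [0.093, -0.996, 0.0], [-0.003, -0.0, -1.0]]
contact_force: [-16.0, -1.3, 40.5]
gripper_width: -0.0001
```

That was a mistake: I chained those steps without checking the force between them, and it reached about 40 N, over the 30 N limit. Backing off now to see what I was pressing on.

```bash
python3 -m creep '[[0,0,-0.6,0,0,0,0],[0,0,-1,0,0,0,0],[-1,0,-3,0,0,0,0],[-2,0,-4,0,0,0,0],[0,0,0,0,0,0,0]]'
python3 - <<'E'
from h import *
p,d=grab_frame('scene'); save(p,'s15',(215,155,80,60),10)
C=cloud('scene',d); Q=w2c(C)*1000
b=p.astype(int); m=(b[...,2]-b[...,0]>15)&(Q[...,2]>80)&(Q[...,2]<230)&(np.abs(Q[...,1])<40)&(Q[...,0]>-170)&(Q[...,0]<60)
r=m&(Q[...,0]<-80); print('roll',np.round(np.percentile(Q[r],[10,50,90],axis=0)),r.sum())
l=m&(Q[...,0]>-70); print('handle',np.round(np.percentile(Q[l],[5,50,95],axis=0)))
p,d=grab_frame('top'); save(p,'t15',(210,150,80,95),6)
delta(None)
E
```

```text
time: 16.05
ee_pos: [0.428, 0.0662, 0.1862]
ee_rot: [[0.996, 0.093, 0.007], [0.093, -0.996, 0.001], [0.007, -0.001, -1.0]]
contact_force: [0.8, 0.4, -0.3]
gripper_width: -0.0003
roll [[-121.  -12.  112.]
 [-119.   -1.  116.]
 [-115.    7.  118.]] 13
handle [[-41.  -7. 141.]
 [-35.  -3. 162.]
 [-31.   1. 176.]]
t 16.15 tip_c mm [-1.475e+02 -1.000e-01  2.032e+02] F_c [ 0.3 -0.1 -0.2] gw -0.0001 q [0.13 0.18 2.06 0.   0.89 1.6 ]
toolz_c [ 0.004  0.    -1.   ] toolx_c [1.    0.001 0.004]
```

View pics/s15.png

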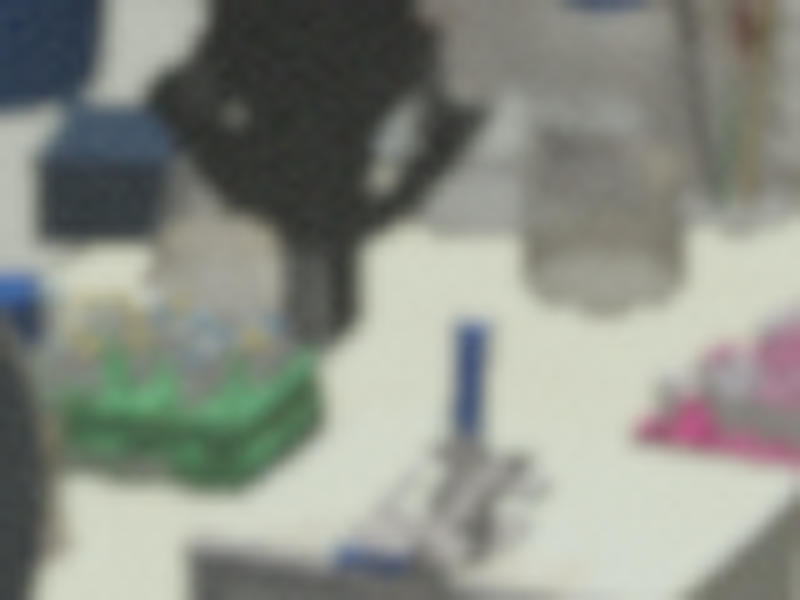

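View pics/t15.png

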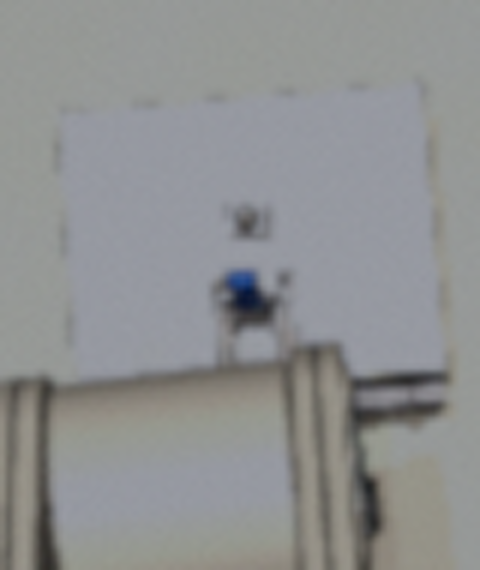

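What the pictures show: the roll is at crop (375,558), about (-119,0,116), the lever has come up by about 10°, and the door is still shut. The tool's -x reaction shows that my straight-down press held the roll by friction while the bar needed to slide forward down the 45° ramp. I'll now press forward and down together, one small row at a time.

```bash
python3 -m creep '[[2.3,0,4,0,0,0,0],[0.1,0,3,0,-0.2,0,0],[0,0,0.5,0,0,0,0],[0,0,0,0,0,0,0]]'
python3 - <<'E'
from h import *
delta([-121,0,122],0)
E
```

```text
time: 16.55
ee_pos: [0.4494, 0.0681, 0.1055]
ee_rot: [[0.996, 0.093, -0.008], [0.093, -0.996, -0.001], [-0.008, -0.0, -1.0]]
contact_force: [0.4, -0.7, -0.3]
gripper_width: 0.0001
t 16.55 tip_c mm [-1.255e+02 -1.000e-01  1.255e+02] F_c [ 0.3 -0.8 -0.3] gw 0.0001 q [0.12 0.35 2.07 0.   0.73 1.6 ]
toolz_c [-0.008  0.    -1.   ] toolx_c [ 1.     0.001 -0.008]
shift tool cm [ 0.45 -0.01  0.35] chamber mm [ 4.5  0.1 -3.5]
want z_c [ 0.  0. -1.]
turn tool deg [-0.01  0.44  0.05]
```

```bash
python3 -m creep '[[0.3,0,0.1,0,0.4,0,0],[0,0,0.1,0,0,0,0]]'|grep -E 'pos|force'
```

```text
ee_pos: [0.4548, 0.0687, 0.1061]
contact_force: [0.6, 0.3, -0.6]
```

```bash
python3 -m creep '[[0,0,0.1,0,0,0,0]]'|grep -E 'pos|force'
```

```text
ee_pos: [0.4545, 0.0687, 0.105]
contact_force: [0.1, 0.6, -0.3]
```

```bash
python3 -m creep '[[0,0,0.1,0,0,0,0]]'|grep -E 'pos|force'
```

```text
ee_pos: [0.4542, 0.0686, 0.1038]
contact_force: [-0.3, -0.6, 0.1]
```

```bash
python3 -m creep '[[0,0,0.1,0,0,0,0]]'|grep -E 'pos|force'
```

```text
ee_pos: [0.454, 0.0686, 0.1025]
contact_force: [0.1, -0.2, 0.1]
```

```bash
python3 -m creep '[[0,0,0.1,0,0,0,0]]'|grep -E 'pos|force'
```

```text
ee_pos: [0.4539, 0.0686, 0.1013]
contact_force: [-0.5, -0.1, -0.1]
```

```bash
python3 -m creep '[[0,0,0.1,0,0,0,0]]'|grep -E 'pos|force'
```

```text
ee_pos: [0.4539, 0.0686, 0.1001]
contact_force: [0.1, 0.2, 0.8]
```

Near contact now, so half-millimetre rows moving forward and down.

```bash
python3 -m creep '[[-0.05,0,0.07,0,0,0,0]]'|grep -E 'pos|force'
```

```text
ee_pos: [0.4536, 0.0686, 0.0994]
contact_force: [0.4, 0.9, 3.0]
```

```bash
python3 -m creep '[[-0.05,0,0.05,0,0,0,0]]'|grep -E 'pos|force'
```

```text
ee_pos: [0.4536, 0.0686, 0.0992]
contact_force: [1.4, -0.8, 4.9]
```

```bash
python3 -m creep '[[-0.05,0,0.05,0,0,0,0]]'|grep -E 'pos|force'
```

```text
ee_pos: [0.4534, 0.0686, 0.0989]
contact_force: [2.1, -0.6, 3.7]
```

```bash
python3 -m creep '[[-0.05,0,0.07,0,0,0,0]]'|grep -E 'pos|force'
```

```text
ee_pos: [0.4529, 0.0685, 0.0982]
contact_force: [2.2, -0.2, 4.6]
```

```bash
python3 -m creep '[[-0.05,0,0.07,0,0,0,0]]'|grep -E 'pos|force'
```

```text
ee_pos: [0.4521, 0.0684, 0.0973]
contact_force: [1.4, 0.2, 3.0]
```

```bash
python3 -m creep '[[-0.05,0,0.07,0,0,0,0]]'|grep -E 'pos|force'
```

```text
ee_pos: [0.4511, 0.0684, 0.0964]
contact_force: [2.5, -0.6, 3.2]
```

Sliding down the ramp smoothly at about 4 N.

```bash
python3 -m creep '[[-0.05,0,0.08,0,0,0,0]]'|grep -E 'pos|force'
```

```text
ee_pos: [0.45, 0.0682, 0.0953]
contact_force: [1.5, -0.2, 2.7]
```

```bash
python3 -m creep '[[-0.05,0,0.08,0,0,0,0]]'|grep -E 'pos|force'
```

```text
ee_pos: [0.4491, 0.0681, 0.0943]
contact_force: [0.1, -0.1, 2.1]
```

```bash
python3 -m creep '[[-0.05,0,0.08,0,0,0,0]]'|grep -E 'pos|force'
```

```text
ee_pos: [0.4485, 0.0681, 0.0935]
contact_force: [-0.5, 0.2, 1.3]
```

```bash
python3 -m creep '[[-0.04,0,0.08,0,0,0,0]]'|grep -E 'pos|force'
```

```text
ee_pos: [0.4482, 0.0681, 0.0927]
contact_force: [0.7, 0.1, 0.0]
```

```bash
cat > look.py <<'E'
import sys
from h import *
n=sys.argv[1]
p,d=grab_frame('scene'); save(p,n,(215,155,80,60),10)
C=cloud('scene',d); Q=w2c(C)*1000
b=p.astype(int); m=(b[...,2]-b[...,0]>13)&(Q[...,2]>80)&(Q[...,2]<230)&(np.abs(Q[...,1])<40)&(Q[...,0]>-170)&(Q[...,0]<60)
r=m&(Q[...,0]<-80); print('roll',np.round(np.percentile(Q[r],[10,50,90],axis=0)),r.sum())
l=m&(Q[...,0]>-70); print('handle',np.round(np.percentile(Q[l],[5,50,95],axis=0)))
delta(None)
E
python3 look.py s16
```

```text
roll [[-123.  -16.  107.]
 [-121.  -11.  110.]
 [-118.   -7.  113.]] 6Traceback (most recent call last):
  File "look.py", line 8, in <module>
    l=m&(Q[...,0]>-70); print('handle',np.round(np.percentile(Q[l],[5,50,95],axis=0)))
                                                ~~~~~~~~~~~~~^^^^^^^^^^^^^^^^^^^^^^^
    return _quantile_unchecked(
        a, q, axis, out, overwrite_input, method, keepdims, weights)
    return _ureduce(a,
                    func=_quantile_ureduce_func,
    ...<5 lines>...
                    overwrite_input=overwrite_input,
                    method=method)
    r = func(a, **kwargs)
    result = _quantile(arr,
                       quantiles=q,
    ...<2 lines>...
                       out=out,
                       weights=wgt)
    slices_having_nans = np.isnan(arr[-1, ...])
                                  ~~~^^^^^^^^^
IndexError: index -1 is out of bounds for axis 0 with size 0
```

View pics/s16.png

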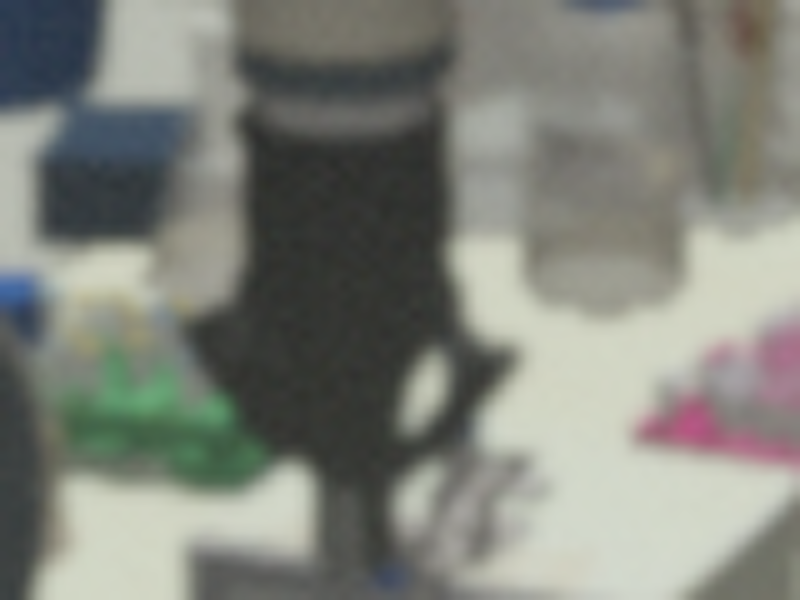

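The roll is at crop (390,575) and still moving down. The bar isn't confirmed in the pocket yet, so I'll keep going gently.

```bash
python3 -m creep '[[-0.02,0,0.1,0,0,0,0]]'|grep -E 'pos|force'
```

```text
ee_pos: [0.4483, 0.0681, 0.0918]
contact_force: [0.3, -0.1, 0.7]
```

```bash
python3 -m creep '[[-0.02,0,0.1,0,0,0,0]]'|grep -E 'pos|force'
```

```text
ee_pos: [0.4484, 0.0681, 0.0909]
contact_force: [-0.2, 0.1, 0.1]
```

```bash
python3 -m creep '[[-0.02,0,0.1,0,0,0,0]]'|grep -E 'pos|force'
```

```text
ee_pos: [0.4483, 0.0681, 0.0899]
contact_force: [-0.0, -0.2, -0.0]
```

```bash
python3 -m creep '[[-0.02,0,0.1,0,0,0,0]]'|grep -E 'pos|force'
```

```text
ee_pos: [0.4481, 0.0681, 0.0889]
contact_force: [0.3, 0.1, -0.3]
```

```bash
python3 -m creep '[[0,0,0.1,0,0,0,0]]'|grep -E 'pos|force'
```

```text
ee_pos: [0.4482, 0.0681, 0.088]
contact_force: [-0.4, -0.1, 0.4]
```

```bash
python3 -m creep '[[0,0,0.1,0,0,0,0]]'|grep -E 'pos|force'
```

```text
ee_pos: [0.4482, 0.0681, 0.087]
contact_force: [0.3, -0.2, -0.2]
```

```bash
python3 -m creep '[[0,0,0.1,0,0,0,0]]'|grep -E 'pos|force'
```

```text
ee_pos: [0.4483, 0.0681, 0.086]
contact_force: [-0.4, -0.2, 0.2]
```

```bash
python3 -m creep '[[0,0,0.1,0,0,0,0]]'|grep -E 'pos|force'
```

```text
ee_pos: [0.4483, 0.0681, 0.085]
contact_force: [0.2, -0.1, 0.1]
```

```bash
sed -i 's/^l=m.*$/l=m\&(Q[...,0]>-70); print("handle",np.round(np.percentile(Q[l],[5,50,95],axis=0)) if l.any() else None)/' look.py
python3 look.py s17
```

```text
roll [[-120.  -14.   92.]
 [-117.   -7.   98.]
 [-106.   -1.  102.]] 7
handle None
t 19.15 tip_c mm [-127.    -0.   104.9] F_c [ 0.7  0.3 -1.2] gw 0.0 q [0.12 0.39 2.09 0.   0.66 1.6 ]
toolz_c [ 0.004  0.    -1.   ] toolx_c [1.    0.001 0.004]
```

View pics/s17.png

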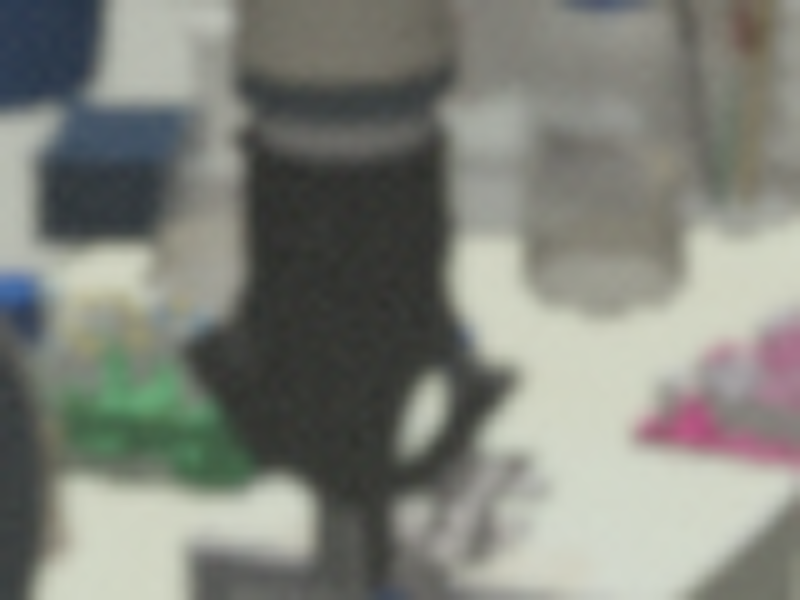

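The roll has dropped to about z=98 (crop (390,592)), which fits the bar being in the pocket. A light press will confirm it's seated.

```bash
python3 -m creep '[[0.2,0,0,0,0,0,0],[0.2,0,0.1,0,0,0,0]]'|grep -E 'pos|force'
```

```text
ee_pos: [0.4525, 0.0685, 0.0842]
contact_force: [0.6, -0.3, 0.3]
```

```bash
python3 -m creep '[[0,0,0.1,0,0,0,0]]'|grep -E 'pos|force'
```

```text
ee_pos: [0.4529, 0.0685, 0.0832]
contact_force: [0.7, -0.2, 4.1]
```

```bash
python3 -m creep '[[0,0,0.1,0,0,0,0]]'|grep -E 'pos|force'
```

```text
ee_pos: [0.4531, 0.0685, 0.0826]
contact_force: [-0.5, -0.9, 12.8]
```

```bash
python3 -m creep '[[0,0,0.07,0,0,0,0]]'|grep -E 'pos|force'
```

```text
ee_pos: [0.4532, 0.0686, 0.0822]
contact_force: [-3.4, -0.2, 15.1]
```

It's solid at the bottom, with roll top at about 103. Backing off to look.

```bash
python3 -m creep '[[0,0,-0.5,0,0,0,0],[-0.5,0,-2,0,0,0,0],[-1,0,-4,0,0,0,0],[-2,3,-4,0,0,0,0],[0,4,0,0,0,0,0],[0,4,0,0,0,0,0],[0,0,0,0,0,0,0]]'|grep -E 'pos|force'
python3 look.py s18
python3 - <<'E'
from h import *
p,d=grab_frame('top'); save(p,'t18',(210,150,80,95),6)
C=cloud('top',d); Q=w2c(C)*1000
b=p.astype(int)
m=(b[...,2]-b[...,0]>25)&(Q[...,2]>80)&(Q[...,2]<230)&(np.abs(Q[...,1])<40)&(Q[...,0]>-170)&(Q[...,0]<60)
r=m&(Q[...,0]<-80); print('roll',np.round(np.percentile(Q[r],[10,50,90],axis=0)) if r.any() else 0,r.sum())
l=m&(Q[...,0]>-75); print('handle',np.round(np.percentile(Q[l],[5,50,95],axis=0)) if l.any() else 0)
E
```

```text
ee_pos: [0.429, -0.0455, 0.1841]
contact_force: [-0.2, 0.4, 0.4]
roll [[-120.  -14.   91.]
 [-116.    0.   99.]
 [ -96.   14.  103.]] 25
handle [[-49.  -7. 140.]
 [-45.  -3. 157.]
 [-40.   0. 174.]]
t 20.4 tip_c mm [-156.9 -109.6  203.6] F_c [ 0.7  0.  -1. ] gw -0.0001 q [-0.13  0.18  2.07  0.    0.89  1.35]
toolz_c [ 0.004  0.    -1.   ] toolx_c [ 1.    -0.003  0.004]
roll [[-116.  -10.  100.]
 [-113.   -2.  103.]
 [-110.    8.  105.]] 22
handle [[-45.  -7. 152.]
 [-40.  -1. 177.]
 [-36.   5. 181.]]
```

View pics/s18.png

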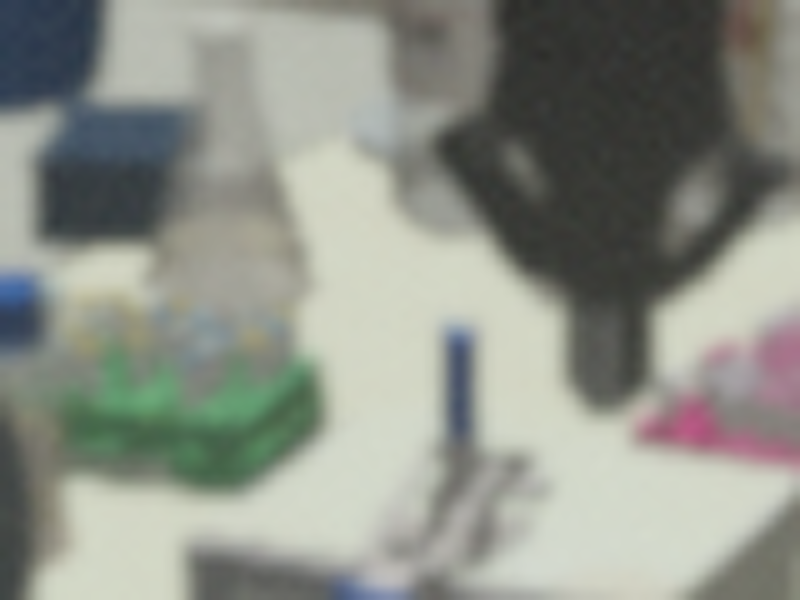

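View pics/t18.png

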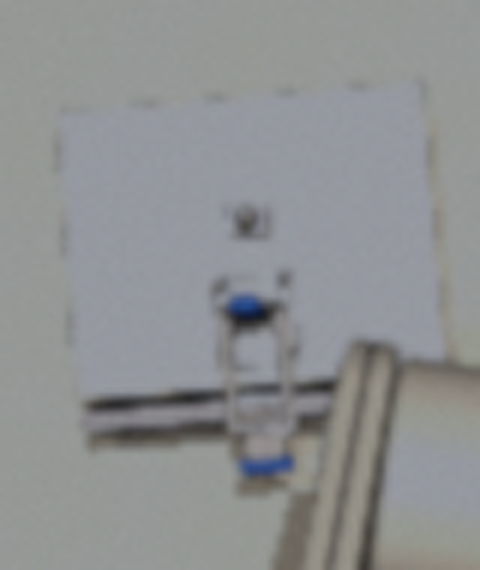

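The top view shows the bail hooked over the keeper, with the roll at crop (265,465) and the lever upright at crop (245,305). The bar works out at about (-96,105), resting solidly. Next the lever: I'll bring the tip in front of the handle and follow its arc.

```bash
python3 -m creep '[[2,-3,0,0,0,0,0],[3,-4,0,0,0,0,0],[2.5,-3.5,0,0,0,0,0],[0,-0.3,2,0,0,0,0],[0,0,2.2,0,0,0,0],[0,0,0,0,0,0,0]]'|grep -E 'pos|force'
python3 - <<'E'
from h import *
delta([-57,-1,161],0)
p,d=grab_frame('scene'); save(p,'s19',(215,155,80,60),10)
E
```

```text
ee_pos: [0.4905, 0.0739, 0.139]
contact_force: [0.5, 0.2, 0.6]
t 21.05 tip_c mm [-84.2   1.8 159. ] F_c [0.5 0.1 0.6] gw 0.0 q [0.13 0.34 1.96 0.   0.84 1.6 ]
toolz_c [-0.002  0.    -1.   ] toolx_c [ 1.     0.003 -0.002]
shift tool cm [ 2.71  0.29 -0.2 ] chamber mm [27.2 -2.8  2. ]
want z_c [ 0.  0. -1.]
turn tool deg [-0.02  0.14  0.19]
```

View pics/s19.png

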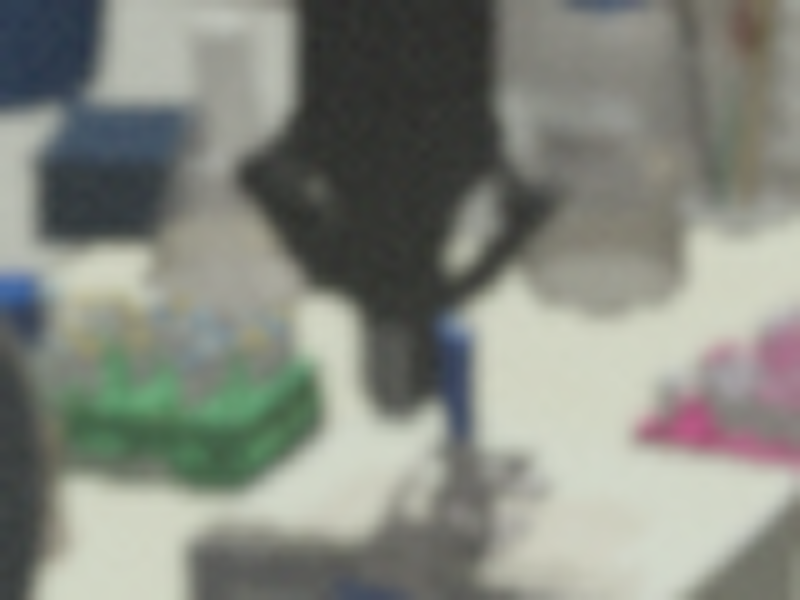

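The tip is in front of the handle, at crop (400,410). Pushing it back.

```bash
python3 -m creep '[[1,0.2,0,0,0,0,0],[0.9,0.1,0,0,0,0,0]]'|grep -E 'pos|force'
```

```text
ee_pos: [0.514, 0.0713, 0.143]
contact_force: [1.1, 0.4, 0.5]
```

```bash
python3 -m creep '[[0.3,0,0,0,0,0,0],[0.3,0,0,0,0,0,0]]'|grep -E 'pos|force'
```

```text
ee_pos: [0.5194, 0.0716, 0.1424]
contact_force: [0.0, -0.2, -0.4]
```

```bash
python3 -m creep '[[0.3,0,0,0,0,0,0],[0.3,0,0,0,0,0,0]]'|grep -E 'pos|force'
```

```text
ee_pos: [0.5243, 0.0721, 0.1419]
contact_force: [-0.8, 0.2, 1.9]
```

```bash
python3 -m creep '[[0.3,0,0.05,0,0,0,0],[0.3,0,0.05,0,0,0,0]]'|grep -E 'pos|force'; python3 -c "
from h import *
delta(None)"
```

```text
ee_pos: [0.5305, 0.0729, 0.1409]
contact_force: [-1.5, 0.8, 0.5]
t 21.9 tip_c mm [-44.5  -2.9 160.9] F_c [-1.4  0.9  0.5] gw 0.0006 q [0.11 0.39 1.88 0.   0.87 1.59]
toolz_c [ 0.004  0.    -1.   ] toolx_c [1.    0.001 0.004]
```

```bash
python3 -m creep '[[0.3,0,0.05,0,0,0,0],[0.3,0,0.08,0,0,0,0]]'|grep -E 'pos|force'
```

```text
ee_pos: [0.5367, 0.0735, 0.1396]
contact_force: [-0.2, 1.1, 0.7]
```

```bash
python3 -m creep '[[0.3,0,0.1,0,0,0,0],[0.3,0,0.1,0,0,0,0]]'|grep -E 'pos|force'
```

```text
ee_pos: [0.5427, 0.074, 0.1375]
contact_force: [-1.1, -0.1, 1.4]
```

```bash
python3 -m creep '[[0.3,0,0.15,0,0,0,0],[0.3,0,0.15,0,0,0,0]]'|grep -E 'pos|force'
```

```text
ee_pos: [0.5486, 0.0746, 0.1347]
contact_force: [-1.8, -0.2, 3.1]
```

```bash
python3 -m creep '[[0.3,0,0.2,0,0,0,0],[0.3,0,0.2,0,0,0,0]]'|grep -E 'pos|force'; python3 -c "
from h import *
delta(None)
p,d=grab_frame('scene'); save(p,'s20',(215,155,80,60),10)"
```

```text
ee_pos: [0.5549, 0.0752, 0.1308]
contact_force: [-0.9, -0.4, 5.0]
t 22.7 tip_c mm [-20.1  -2.8 150.8] F_c [-0.9 -0.3  5. ] gw -0.0 q [0.11 0.44 1.84 0.   0.87 1.59]
toolz_c [ 0.005  0.    -1.   ] toolx_c [1.    0.001 0.005]
```

View pics/s20.png

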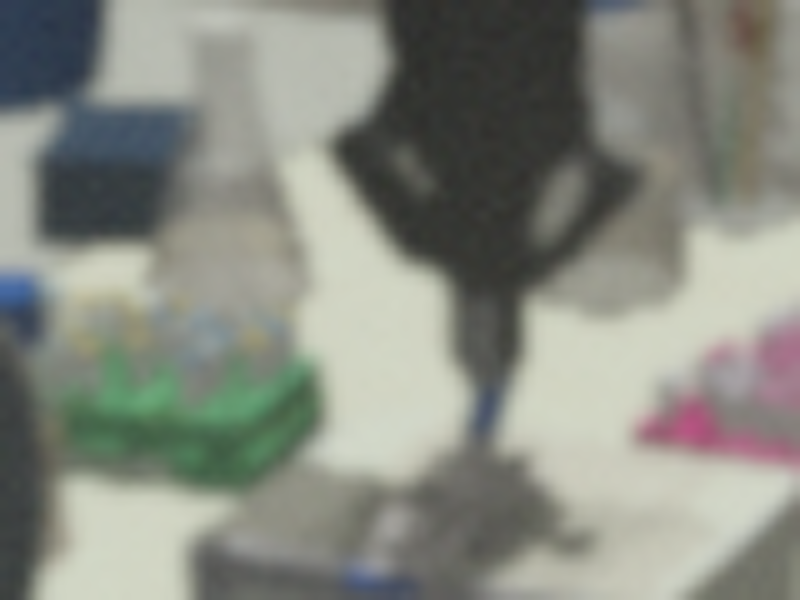

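The handle, at crop (487,410), is swinging back ahead of the tip. Continuing along the arc.

```bash
python3 -m creep '[[0.3,0,0.2,0,0,0,0],[0.25,0,0.2,0,0,0,0]]'|grep -E 'pos|force'
```

```text
ee_pos: [0.56, 0.0757, 0.1266]
contact_force: [-2.5, -0.3, 4.1]
```

```bash
python3 -m creep '[[0.25,0,0.25,0,0,0,0],[0.2,0,0.25,0,0,0,0]]'|grep -E 'pos|force'
```

```text
ee_pos: [0.5647, 0.0761, 0.1216]
contact_force: [-1.6, -0.4, 4.1]
```

```bash
python3 -m creep '[[0.2,0,0.25,0,0,0,0],[0.15,0,0.25,0,0,0,0]]'|grep -E 'pos|force'
```

```text
ee_pos: [0.5683, 0.0764, 0.1165]
contact_force: [1.1, 0.0, 3.5]
```

```bash
python3 -m creep '[[0.15,0,0.2,0,0,0,0]]'|grep -E 'pos|force';python3 -c "
from h import *
delta(None)"
```

```text
ee_pos: [0.5696, 0.0765, 0.1144]
contact_force: [-0.2, 1.0, 2.2]
t 23.45 tip_c mm [ -5.3  -2.8 134.4] F_c [-0.2  1.   2.2] gw 0.0003 q [0.11 0.48 1.81 0.   0.85 1.59]
toolz_c [ 0.004  0.    -1.   ] toolx_c [1.    0.001 0.004]
```

```bash
python3 -m creep '[[0.15,0,0.2,0,0,0,0]]'|grep -E 'pos|force'
```

```text
ee_pos: [0.5707, 0.0767, 0.1123]
contact_force: [-1.0, -0.3, 2.6]
```

```bash
python3 -m creep '[[0.1,0,0.2,0,0,0,0]]'|grep -E 'pos|force'
```

```text
ee_pos: [0.5717, 0.0768, 0.1103]
contact_force: [0.1, 0.1, 0.1]
```

```bash
python3 -m creep '[[0.1,0,0.15,0,0,0,0]]'|grep -E 'pos|force'
```

```text
ee_pos: [0.5724, 0.0768, 0.1087]
contact_force: [-0.2, -0.4, 0.9]
```

```bash
python3 -m creep '[[0.1,0,0.1,0,0,0,0]]'|grep -E 'pos|force';python3 -c "
from h import *
delta(None)"
```

```text
ee_pos: [0.5735, 0.0769, 0.1078]
contact_force: [-0.9, -0.1, 0.6]
t 23.85 tip_c mm [ -1.4  -2.8 127.8] F_c [-0.9 -0.1  0.6] gw -0.0002 q [0.11 0.49 1.8  0.   0.84 1.59]
toolz_c [ 0.003  0.    -1.   ] toolx_c [1.    0.001 0.003]
```

```bash
python3 -m creep '[[0.15,0,0.1,0,0,0,0]]'|grep -E 'pos|force'
```

```text
ee_pos: [0.5752, 0.0771, 0.107]
contact_force: [-0.3, 0.4, 0.5]
```

```bash
python3 -m creep '[[0.15,0,0.1,0,0,0,0]]'|grep -E 'pos|force'
```

```text
ee_pos: [0.577, 0.0772, 0.1061]
contact_force: [-0.2, -1.5, -0.7]
```

```bash
python3 -m creep '[[0.15,0,0.1,0,0,0,0]]'|grep -E 'pos|force'
```

```text
ee_pos: [0.5785, 0.0774, 0.1052]
contact_force: [0.6, -1.3, -0.4]
```

```bash
python3 -m creep '[[0.15,0,0.1,0,0,0,0]]'|grep -E 'pos|force'
```

```text
ee_pos: [0.58, 0.0775, 0.1042]
contact_force: [0.3, -0.8, 0.2]
```

```bash
python3 -m creep '[[0.1,0,0.1,0,0,0,0]]'|grep -E 'pos|force';python3 -c "
from h import *
delta(None)
p,d=grab_frame('scene'); save(p,'s21',(215,155,80,60),10)"
```

```text
ee_pos: [0.581, 0.0776, 0.1032]
contact_force: [-0.1, 0.1, -0.5]
t 24.35 tip_c mm [  6.2  -2.8 123.2] F_c [-0.1  0.1 -0.5] gw 0.0003 q [0.11 0.51 1.79 0.   0.84 1.59]
toolz_c [ 0.004  0.    -1.   ] toolx_c [1.    0.001 0.004]
```

View pics/s21.png

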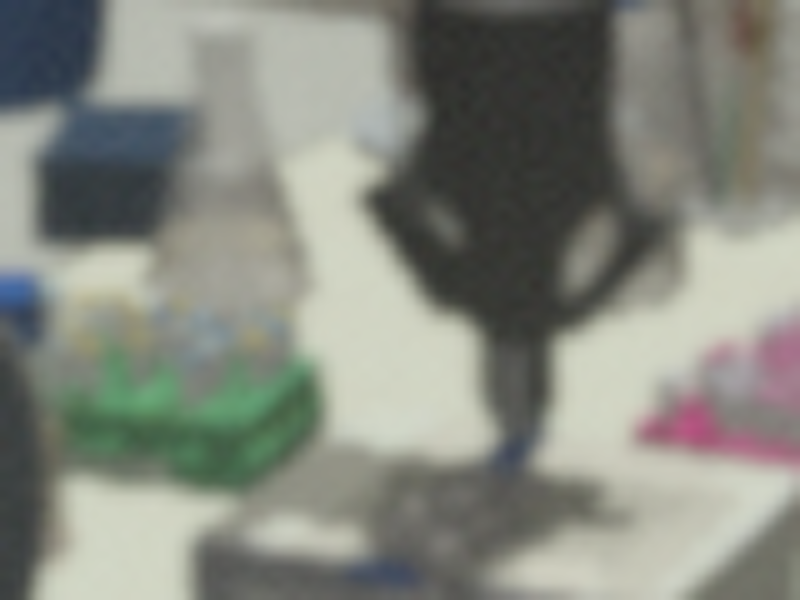

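The handle is nearly level (crop (515,450)) and the force is about zero. I'll creep down to find the stop.

```bash
python3 -m creep '[[0.3,0,0,0,0,0,0],[0.3,0,0.05,0,0,0,0]]'|grep -E 'pos|force'
```

```text
ee_pos: [0.587, 0.0782, 0.1028]
contact_force: [-0.2, 0.3, 0.1]
```

```bash
python3 -m creep '[[0.1,0,0.1,0,0,0,0]]'|grep -E 'pos|force'
```

```text
ee_pos: [0.5884, 0.0783, 0.1019]
contact_force: [0.5, 0.4, 0.4]
```

```bash
python3 -m creep '[[0,0,0.1,0,0,0,0]]'|grep -E 'pos|force'
```

```text
ee_pos: [0.588, 0.0783, 0.1007]
contact_force: [0.6, -0.4, 0.3]
```

```bash
python3 -m creep '[[0,0,0.1,0,0,0,0]]'|grep -E 'pos|force'
```

```text
ee_pos: [0.5879, 0.0783, 0.0999]
contact_force: [-1.8, 0.3, 6.1]
```

```bash
python3 -m creep '[[0,0,0.05,0,0,0,0]]'|grep -E 'pos|force'
```

```text
ee_pos: [0.588, 0.0783, 0.0998]
contact_force: [-1.4, 0.2, 8.3]
```

```bash
python3 -m creep '[[0,0,0.03,0,0,0,0]]'|grep -E 'pos|force'
```

```text
ee_pos: [0.588, 0.0783, 0.0998]
contact_force: [-1.9, -0.2, 9.4]
```

The position is now fixed and the force rises with the command, so this is the stop. I'll bring it up to 15 N and hold.

```bash
python3 -m creep '[[0,0,0.08,0,0,0,0]]'|grep -E 'pos|force'
```

```text
ee_pos: [0.5881, 0.0783, 0.0995]
contact_force: [-5.4, -0.8, 17.5]
```

```bash
python3 -m creep '[[0,0,0.06,0,0,0,0]]'|grep -E 'pos|force'
```

```text
ee_pos: [0.5881, 0.0783, 0.0994]
contact_force: [-8.0, -0.4, 21.0]
```

```bash
python3 -m creep '[[0,0,0,0,0,0,0]]'|grep -E 'pos|force'
```

```text
ee_pos: [0.5881, 0.0783, 0.0994]
contact_force: [-6.3, -0.3, 16.4]
```

```bash
python3 -m creep '[[0,0,0,0,0,0,0],[0,0,0,0,0,0,0]]'|grep -E 'pos|force'
```

```text
ee_pos: [0.5881, 0.0783, 0.0994]
contact_force: [-5.5, -0.0, 15.9]
```

```bash
python3 -m creep '[[0,0,0,0,0,0,0],[0,0,0,0,0,0,0]]'|grep -E 'pos|force'
```

```text
ee_pos: [0.5881, 0.0783, 0.0994]
contact_force: [-4.4, -0.1, 17.0]
```

```bash
python3 -m creep '[[0,0,0,0,0,0,0],[0,0,0,0,0,0,0]]'|grep -E 'pos|force'
```

```text
ee_pos: [0.5881, 0.0783, 0.0995]
contact_force: [-5.4, -0.5, 16.3]
```

Held at about 16 N for over 0.7 s. Now I'll release straight up and inspect.

```bash
python3 -m creep '[[0,0,-0.4,0,0,0,0],[0,0,-2,0,0,0,0],[0,0,-4,0,0,0,0],[0,0,-4,0,0,0,0],[0,4,-2,0,0,0,0],[0,4.5,0,0,0,0,0],[0,4.5,0,0,0,0,0],[0,3,0,0,0,0,0]]'|grep -E 'pos|force'
python3 -m creep '[[0,4.5,0,0,0,0,0],[0,4.5,0,0,0,0,0],[0,0,0,0,0,0,0]]'|grep -E 'pos|force'
python3 look.py s22
python3 - <<'E'
from h import *
p,d=grab_frame('top'); save(p,'t22',(210,150,80,95),6)
C=cloud('top',d); Q=w2c(C)*1000
b=p.astype(int)
m=(b[...,2]-b[...,0]>25)&(Q[...,2]>80)&(Q[...,2]<230)&(np.abs(Q[...,1])<40)&(Q[...,0]>-170)&(Q[...,0]<60)
r=m&(Q[...,0]<-80); print('roll',np.round(np.percentile(Q[r],[10,50,90],axis=0)) if r.any() else 0,r.sum())
l=m&(Q[...,0]>-75); print('handle',np.round(np.percentile(Q[l],[5,50,95],axis=0)) if l.any() else 0)
E
```

```text
ee_pos: [0.6021, -0.0836, 0.2218]
contact_force: [-0.6, 1.3, 1.0]
ee_pos: [0.6107, -0.1757, 0.2213]
contact_force: [-0.1, 0.6, -0.8]
roll [[-111.  -12.  102.]
 [-108.   -3.  107.]
 [ -95.   12.  110.]] 23
handle [[-53. -10.  99.]
 [  2.  -4. 117.]
 [ 20.  17. 120.]]
t 27.15 tip_c mm [  12.2 -255.2  241.1] F_c [-0.7  0.3  0.3] gw -0.0001 q [-0.3   0.43  1.6   0.    1.11  1.18]
toolz_c [ 0.004  0.    -1.   ] toolx_c [ 1.    -0.003  0.004]
roll [[-107.  -11.  107.]
 [-104.   -0.  109.]
 [-101.   10.  113.]] 26
handle [[-12.  -7.  98.]
 [  8.  -0. 118.]
 [ 26.   6. 123.]]
```

View pics/s22.png

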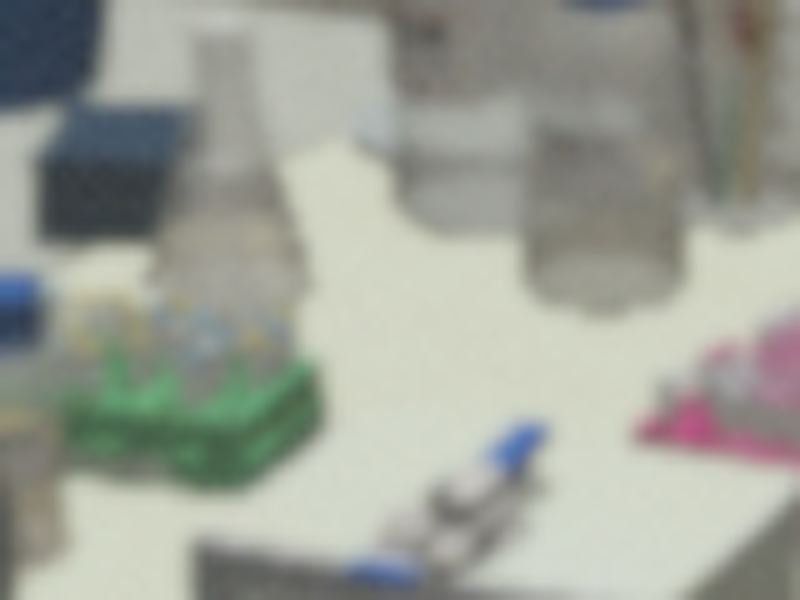

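View pics/t22.png

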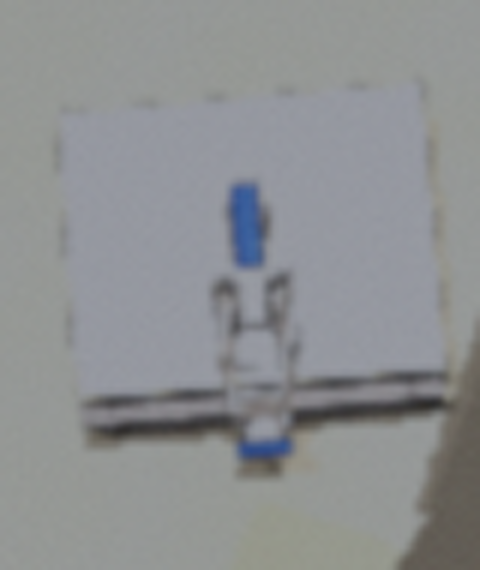

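The lever is down at crop (247,225). The roll has been drawn back to about x=-105, and the door's outer edge has moved in by about 1 px (3 mm), which fits it being pulled tight. The arm is clear, so I'll check the bystanders once more and hand in.

Run:
```python
from h import *
a=np.load('/tmp/top0.npz')['p'].astype(int)
p,d=grab_frame('top')
for n,(x,y,w,h) in dict(timer=(150,220,35,30),bottle=(150,160,30,30),beaker=(133,200,28,20),dish=(355,170,35,32),tape=(366,212,36,36),marker=(398,222,35,37)).items():
    print(n,np.abs(a[y:y+h,x:x+w]-p[y:y+h,x:x+w].astype(int)).mean().round(1))
print(get_obs()['time'],get_obs()['contact_force']); print(job_done())
```

```text
timer 3.2
bottle 2.9
beaker 3.1
dish 20.9
tape 7.6
marker 3.1
27.25 [ 0.44526752 -0.11774702  0.1842117 ]
the job is handed in; nothing more can be done
None
```

Run:
```python
from h import *
p,d=grab_frame('top'); save(p,'t23')
```

```text
the job is handed in; nothing more can be done
```

The chamber is shut and latched, but I broke the 30 N limit once, on the bail. My first press on the roll went straight down without checking the force between steps. It reached about 40 N down (roughly 43 N in total) for a few tenths of a second, which may fail the job.

**What was done, in order:**
1. **Door:** pushed to its seal, ending at about 9 N. A first pass went over the door without touching it, because the real fingertips stood about 25–28 mm short of where the robot reported them.
2. **Bail:** tipped forward after one sweep that missed, passing over the roll. After the overload I backed off and pressed forward and down at about 5 N. The bar dropped and felt solid at about 15 N, just over the 14 N said to push the door open.
3. **Lever:** followed down over centre to its stop, briefly about 22 N, then held at about 16 N down (17 N in total) for about 0.7 s and released.

**Last checks:**
- **Latch:** the lever stayed down after release, at roughly 0.08 rad. The roll was drawn back about 9 mm and the door edge moved in about 3 mm, which fits a tight door. I did not see the bar under the hook directly; I judged that from these movements and the forces.
- **Time and contact:** I handed in at 27 s, with the arm clear and no force on the tool.
- **Bystanders:** the timer, bottle, beaker and marker areas looked unchanged. The dish area differed from the first picture and the tape area slightly. I think that was the arm and its shadow, since it stayed more than 20 cm above the bench there, but I could not take another picture after handing in.

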